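# Shut down the lamp proving set and rehang its door

## Robot

A 6-joint arm with a two-finger parallel gripper is mounted at the origin on the work surface. World frame = base frame: x ahead of the robot, y to its left, z up, the work surface at z = 0. Lengths are in m, angles in rad, forces in N, time in s.
With the tool pointing down it reaches from about 0.25 to 0.85 m from the base axis. Payload 12.5 kg.
Tool frame: the origin (TCP) lies between the finger pads; the fingertips stand 19 mm ahead of it and the grasp point (between the pads) is the TCP; z points along the fingers, x is the direction in which the jaws open and shut, and the axes are right-handed (so a half turn about z gives the same grasp; the last joint's range is limited). The gripper opens to 93 mm and grips with 3 to 60 N. Pads are 15 mm wide; open, the fingers measure 128 mm over their backs; the gripper's body (75 mm by 188 mm) begins 65 mm behind the grasp point.
Start: joints at [-1.22, 0.351, 1.652, -0, 1.139, -0.085], TCP at [0.232, -0.499, 0.238] pointing down, gripper open.
Joint ranges: [-2.75, 2.75], [-0.79, 2.1], [0.01, 2.65], [-1.57, 4.71], [0.07, 3.14], [-2.87, 2.87]. Speed limits (rad/s): [2.22, 2.22, 2.79, 3.14, 3.14, 3.14].

## Interface

Orientations are given as a unit quaternion [w, x, y, z].
In Python, from plant import * gives the robot as it stands. The module is installed in compiled form; this text tells all that it offers.
- The arm moves only by the tool jog_arm, never from a script. Its argument "targets" is a list of rows, each a list of 2 entries, a list of its own where there are three numbers: the shift along the tool's x, y, z in mm, then the turn about the tool's z in rad. In form: [[[x, y, z], turn], ...]. A call has 1 to 10 rows; each row shifts and turns the commanded pose from where the row before left it, along the tool's axes as they then stand; what a row does not reach is not made up. A row lasts 1/8 s, in which the tool goes at most 62.5 mm and 10.7 degrees, less where a joint would pass 70% of its speed; a pose out of reach is approached as far as the arm can. A call is refused whole if a number of a shift passes 62.5 or a number of a turn 0.188, either way. A call with a gripper value outside its range is refused whole. "fingers" is the finger opening in mm, from 0 to 93, set as the call begins (left out, the last holds). The fingers move at their own pace and stop on an object; "newtons" is the grip in N (left out, the last holds). Time passes only in rows, so rows that do not move let the fingers close. It gives the time, the measured TCP pose, the force and the opening at its end, in the units of the state.
- state(): the state, without advancing time (a new reading comes with each control period).
- get_image(name): name is "side" or "top"; returns the picture (480x640x3 uint8, red, green, blue); there is no depth.
- camera_params(name): a dict with "vfov" (degrees; the focal length in pixels is half the picture's height over the tangent of half this angle, whatever the lens; pixels are square), "cx", "cy" (the principal point, pixels), "rvec" (rotation vector, rad) and "tvec" (3), from world to camera coordinates, as OpenCV has them. Camera axes: x right, y down, z forward; pixel columns grow to the right and rows downward; lengths in m; the calibration is good to about 2 mm. A picture is of the moment at which its call begins. camera_params takes no time and is no camera call.
- close_job(): hands the job in, once; it reports no verdict.
The state is a dict: "clock": time; "qpos": joint angles; "joint_velocities": joint speeds; "joint_efforts": joint torques, N m; "tcp_pos": TCP position; "tool_rot": TCP orientation; "contact_force": force on the tool from outside, world axes, zero at the start; "torque": the same for the moment, N m; "width": finger opening in m.
Only numpy, scipy, OpenCV 4.12 (cv2) and the standard library are available. Lean on these libraries where they do the work, as an engineer would, in place of code of your own. Each camera call takes 0.05 s, during which the arm holds its last target.

## Task

The test run is over: first switch the green load switch fully off, then twist every lamp in the proving set anticlockwise to release it, lift it out without forcing it and stand it fully down and upright in a hole of the wooden carrying block. Hang the case's lift-off door back on its two hinge pins, both knuckles fully down, and swing it shut. Leave the other things on the counter where they are.

Things in the scene. Friction and masses are not known exactly. Their poses are not given: they have to be found in the camera images.
- prover: Lamp proving set: grey steel case fixed on the counter, 130 mm deep (x), 330 wide (y), 145 high (z). Origin: centre of its underside; x points from its front face (robot's side) into the case, y to the left, z up. On the roof, along x = 0: three lampholders at y = 115, 35 and -45 mm and the load switch at y = -125. The door opening is in the left of the front face (y 40 to 153 mm)
- holder_0 (a point): Left lampholder, square black block on the roof, 52 mm square, 26 high: centre of its top face, 171 mm above the counter; axes as prover. Its keyhole has two slots, along +x and -x of the set. A lamp with its lugs along them (within 0.15 rad) lifts straight out, clear after 30 mm; elsewhere the plate holds the lugs, and pressed hard on its stop it binds. The two others are alike
- pin_low (a point): Lower hinge pin on the case's left side, at the front: upright steel pin, diameter 7.5 mm, on a bracket 6 mm thick. This point is on its axis 8 mm above the bracket's top; the straight part ends 6 mm above this point, the pointed tip 13 mm above it. Axes as prover, where it is at (-73, 178, 32) mm
- pin_top (a point): Upper hinge pin, like the lower one and 76 mm straight above it, at (-73, 178, 108) mm in prover; the underside of its bracket is 14 mm below this point
- load_switch (a joint): Green plastic load switch paddle on the roof: 0 = ON (leaning 0.5 rad to the set's front), 1.0 rad = OFF (leaning 0.5 rad to the back, end stop). Its pivot lies along the set's y, at (0, -125, 163) mm in prover. It stays where it is left; about 1.5 N at the tip moves it
- switch_tip (a point): Tip of the green switch paddle, 50 mm from its pivot; the paddle is 22 mm wide and 10 mm thick
- stand: Fixed wooden stand that holds the door upright at the start: 90 mm across (x), 100 mm along its slot (y), walls 50 mm high, slot 14 mm wide and 34 mm deep. Origin: centre of its underside
- door_mid (a point): Centre of the lift-off door: grey steel pan 12 mm thick (x), 128 wide (y), 120 high (z), 0.4 kg; easily gripped by its top edge. x points to its inner face, y to its hinge edge, z up. Starts upright in the stand, hinge edge away from the robot. Hung and shut, its axes are the set's and this point is at (-73, 101, 72) mm in prover. It swings freely; opening turns it clockwise from above
- knuckle_low (a point): Centre of the door's lower knuckle: steel eye with an upright bore 10 mm wide, open at both ends, 18 mm wide outside, 16 mm high; at (0, 77, -40) mm from door_mid in the door's axes. Fully down, it rests on the bracket and this point meets pin_low
- knuckle_top (a point): Centre of the door's upper knuckle, alike, at (0, 77, 36) mm from door_mid; fully down, it meets pin_top
- block: Loose wooden lamp carrying block on the counter, 90 mm (x) by 240 (y) by 40 high, 0.7 kg, three round holes along its y. Origin: centre of its underside. It may get knocked aside
- block_hole0 (a point): Centre of a hole's mouth in the block's top face, at y = -76 mm of the block. Diameter 36 mm, 28 deep: a lamp's cap drops in and its body rests on the rim, lamp_mid then 25 mm above this point
- block_hole1 (a point): Centre of a hole's mouth in the block's top face, at y = 0 mm of the block. Diameter 36 mm, 28 deep: a lamp's cap drops in and its body rests on the rim, lamp_mid then 25 mm above this point
- block_hole2 (a point): Centre of a hole's mouth in the block's top face, at y = 76 mm of the block. Diameter 36 mm, 28 deep: a lamp's cap drops in and its body rests on the rim, lamp_mid then 25 mm above this point
- lamp_a_mid (a point): Lamp (may be absent), 0.12 kg: centre of its finned body, 44 mm across, 50 high; dome 14 mm high above, bayonet cap 22 mm across and 22 long below, with two lugs along the lamp's x (32 across both). Starts in a holder, body resting on its top, lugs locked 0.95 to 1.12 rad clockwise (from above) of the slots; turned anticlockwise it meets a stop about 0.16 rad past the slots' middle
- lamp_b_mid (a point): Lamp (may be absent), 0.12 kg: centre of its finned body, 44 mm across, 50 high; dome 14 mm high above, bayonet cap 22 mm across and 22 long below, with two lugs along the lamp's x (32 across both). Starts in a holder, body resting on its top, lugs locked 0.95 to 1.12 rad clockwise (from above) of the slots; turned anticlockwise it meets a stop about 0.16 rad past the slots' middle
- lamp_c_mid (a point): Lamp (may be absent), 0.12 kg: centre of its finned body, 44 mm across, 50 high; dome 14 mm high above, bayonet cap 22 mm across and 22 long below, with two lugs along the lamp's x (32 across both). Starts in a holder, body resting on its top, lugs locked 0.95 to 1.12 rad clockwise (from above) of the slots; turned anticlockwise it meets a stop about 0.16 rad past the slots' middle
- roundel: Bystander: amber glass roundel 104 mm across on a small dark iron turntable behind the set; origin under its centre
- visor: Bystander: dented yellow pressed-steel visor like a hard hat, 160 mm across, 70 mm high; origin under its centre
- driver: Bystander: hex driver 195 mm long, black handle, lying on the counter in front; origin near its middle
- standoff_0: Bystander: nickel-plated hex standoff 24 mm long, 10 mm thick, lying on the counter in front of the set; origin under its centre
- standoff_1: Bystander: nickel-plated hex standoff 24 mm long, 10 mm thick, lying on the counter in front of the set; origin under its centre
- standoff_2: Bystander: nickel-plated hex standoff 24 mm long, 10 mm thick, lying on the counter in front of the set; origin under its centre
Mind the look-alikes: they are no part of the job. What is shaped like the part that bears door_mid but blue is not meant.

How it is judged:
On the way:
1. the load switch is fully off (value of joint load_switch above 0.85 rad), for 0.2 s.
At the end, for the whole second after the job is handed in: Switch off (over 0.85 rad); every lamp present stands in a hole of the block (within 7 mm of its axis, 5 mm of fully down, 0.12 rad of upright), still; both knuckle centres within 5 mm of their pin points; door shut within 0.12 rad, still (value of joint load_switch above 0.85 rad and ((horizontal distance between lamp_a_mid and block_hole0 below 0.007 m and z of lamp_a_mid in the frame of block_hole0 below 0.03 m) or (horizontal distance between lamp_a_mid and block_hole1 below 0.007 m and z of lamp_a_mid in the frame of block_hole1 below 0.03 m) or (horizontal distance between lamp_a_mid and block_hole2 below 0.007 m and z of lamp_a_mid in the frame of block_hole2 below 0.03 m)) and angle between each of lamp_a_mid, lamp_b_mid, lamp_c_mid's own z axis and vertical below 0.12 rad and angular speed of each of lamp_a, lamp_b, lamp_c below 0.3 rad/s and ((horizontal distance between lamp_b_mid and block_hole0 below 0.007 m and z of lamp_b_mid in the frame of block_hole0 below 0.03 m) or (horizontal distance between lamp_b_mid and block_hole1 below 0.007 m and z of lamp_b_mid in the frame of block_hole1 below 0.03 m) or (horizontal distance between lamp_b_mid and block_hole2 below 0.007 m and z of lamp_b_mid in the frame of block_hole2 below 0.03 m)) and ((horizontal distance between lamp_c_mid and block_hole0 below 0.007 m and z of lamp_c_mid in the frame of block_hole0 below 0.03 m) or (horizontal distance between lamp_c_mid and block_hole1 below 0.007 m and z of lamp_c_mid in the frame of block_hole1 below 0.03 m) or (horizontal distance between lamp_c_mid and block_hole2 below 0.007 m and z of lamp_c_mid in the frame of block_hole2 below 0.03 m)) and distance between knuckle_low and pin_low below 0.005 m and distance between knuckle_top and pin_top below 0.005 m and angle between the x axis of door_mid and the x axis of prover, either way round below 0.12 rad and y of door_mid in the frame of prover below 0.13 m and angular speed of door below 0.2 rad/s); the robot touches nothing.
It fails at once if a lamp is taken out of its holder while the load is on (value of joint load_switch below 0.7 rad and z of any of lamp_a_mid, lamp_b_mid, lamp_c_mid in the frame of prover above 0.212 m).
It fails at once if a lamp is wrenched against its holder (over 80 N) (contact force between any of lamp_a, lamp_b, lamp_c and prover above 80 N).
It fails at once if another thing on the counter is shifted by more than 30 mm (distance of any of roundel, visor, driver, standoff_0, standoff_1, standoff_2 from where it was at the start of the episode above 0.03 m).
Of lamp_a, lamp_b, lamp_c only 2 to 3 are there at a start; the rules pass over those that are not, and their reading is None.
At some moment in a run one of block may be knocked a few centimetres aside while the robot is not near it.
It also fails if it takes over 210 s, if anything falls off the work surface, if the arm or the gripper's body presses on something with over 40 N, if the wrist force passes 120 N, or if a joint passes its speed limit or range.

## Working session

There is one attempt and no reset: what is moved stays moved. The work goes in short steps, Python scripts to look and compute and a tool call to move; the robot and the scene stay as the last step left them, time stands still between calls to the robot, and variables do not carry over. Pictures are saved under pics/ and viewed, and the job is handed in when it is done.

Besides the shell and the picture viewer there is one more tool, called after "Emit:" as name([rows], argument=value, ...), one row to a line, values as JSON. jog_arm: Moves the arm, as the interface text tells. Its arguments: {"type":"object","properties":{"targets":{"type":"array","items":{"type":"array"}},"fingers":{"type":"number"},"newtons":{"type":"number"}},"required":["targets"]}

```bash
mkdir -p pics; cat > h.py <<'E'
from plant import *
import numpy as np, cv2
from scipy.spatial.transform import Rotation as R
def cam(n):
    p=camera_params(n); f=240/np.tan(np.radians(p['vfov'])/2)
    K=np.array([[f,0,p['cx']],[0,f,p['cy']],[0,0,1]]); return K,np.array(p['rvec'],float),np.array(p['tvec'],float),p
def proj(n,P):
    K,r,t,p=cam(n); P=np.atleast_2d(P).astype(float)
    return cv2.projectPoints(P,r,t,K,None)[0][:,0]
def onz(n,uv,z):
    K,r,t,p=cam(n); Rm=cv2.Rodrigues(r)[0]; C=-Rm.T@t
    out=[]
    for u in np.atleast_2d(uv):
        d=Rm.T@np.linalg.inv(K)@np.array([u[0],u[1],1]); s=(z-C[2])/d[2]; out.append(C+s*d)
    return np.array(out)
def snap(n,name,crop=None,scale=1):
    im=get_image(n)[:,:,::-1].copy(); cv2.imwrite(f'pics/{name}_full.png',im)
    if crop: x0,y0,x1,y1=crop; im=im[y0:y1,x0:x1]
    if scale!=1: im=cv2.resize(im,None,fx=scale,fy=scale,interpolation=cv2.INTER_CUBIC)
    cv2.imwrite(f'pics/{name}.png',im); return im
E
python3 - <<'E'
from h import *
print(state())
for n in('side','top'):
    print(camera_params(n)); K,r,t,p=cam(n); print(-cv2.Rodrigues(r)[0].T@t); snap(n,n+'0')
E
```

```text
{'clock': 0.0, 'qpos': array([-1.21956474e+00,  3.51209319e-01,  1.65244568e+00, -1.97328311e-05,
        1.13908861e+00, -8.45702750e-02]), 'joint_velocities': array([-8.31609756e-04, -1.04548334e-04, -2.01576791e-04, -2.64051312e-04,
        7.29950030e-04, -4.36920067e-05]), 'joint_efforts': array([ 1.20260513e-03, -4.97322679e+01, -2.85255325e+01,  7.00351386e-02,
        2.57454644e-02, -1.28041729e-04]), 'tcp_pos': array([ 0.23209526, -0.49826533,  0.23710795]), 'tool_rot': array([-3.42095823e-04,  8.43250992e-01, -5.37519705e-01, -4.62842422e-04]), 'contact_force': array([-0.08477562,  0.42117772, -0.67517672]), 'torque': array([ 0.00701022, -0.02452812,  0.01881574]), 'width': 0.09315031532944648}
{'vfov': 50.20268466130086, 'cx': 324.36538066922327, 'cy': 242.07301949485006, 'rvec': array([ 0.74135355, -2.6213408 ,  1.11885586]), 'tvec': array([0.47891748, 0.31123214, 0.90096016])}
[0.19727061 0.62409247 0.84234761]
{'vfov': 44.24759438877343, 'cx': 313.5670427298645, 'cy': 238.42565921335256, 'rvec': array([ 2.10379531, -2.12194988,  0.19984737]), 'tvec': array([-0.01585905,  0.60842526,  1.26713024])}
[ 0.34684856 -0.03266599  1.36186668]
```

View pics/side0.png

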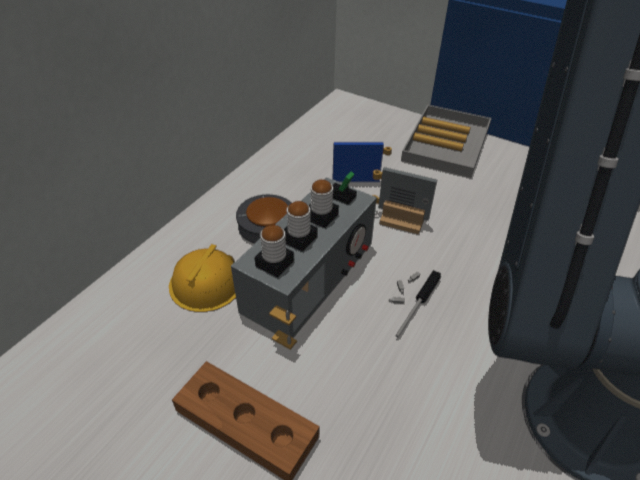

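View pics/top0.png

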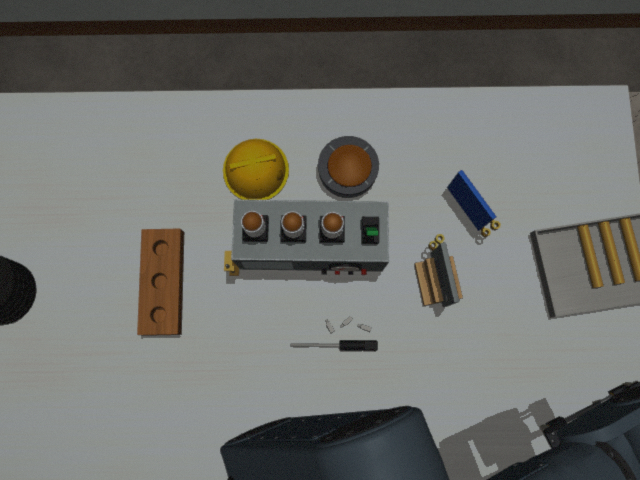

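The top view shows three lamps at about (253,222), (293,222) and (332,222), with the switch at (371,230). The block is on the left at (160,282). The grey door sits in its stand at (440,273), and the blue look-alike is at (470,205). Next I'll enlarge the parts.

```bash
python3 - <<'E'
from h import *
a=cv2.imread('pics/top0_full.png'); b=cv2.imread('pics/side0_full.png')
def c(im,x0,y0,x1,y1,s,n): cv2.imwrite(f'pics/{n}.png',cv2.resize(im[y0:y1,x0:x1],None,fx=s,fy=s,interpolation=cv2.INTER_CUBIC))
c(a,215,190,405,290,4.2,'t_set'); c(a,400,220,480,320,6,'t_door'); c(a,125,215,200,345,4.5,'t_blk')
c(b,225,160,385,350,3.1,'s_set')
E
```

```text
(no output)
```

View pics/t_set.png

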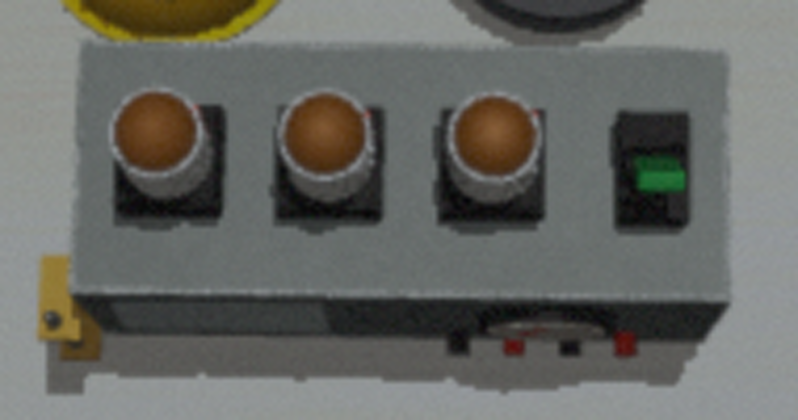

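View pics/t_door.png

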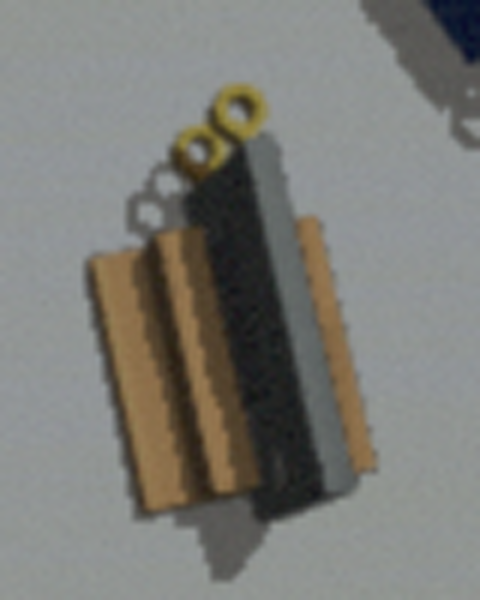

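View pics/t_blk.png

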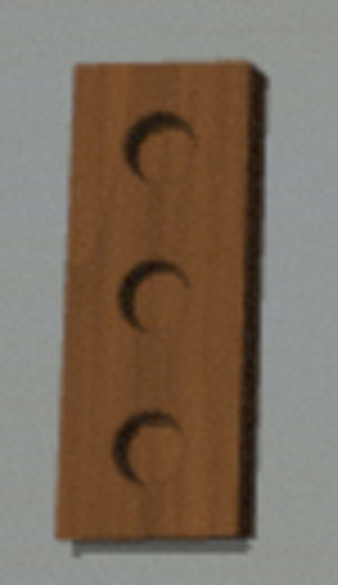

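View pics/s_set.png

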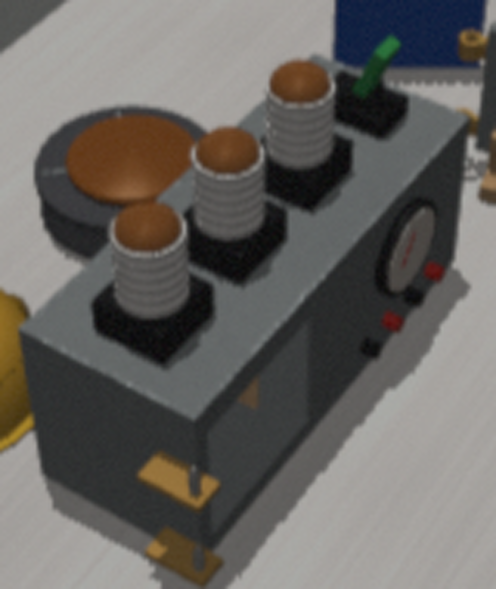

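```bash
cat > fit.py <<'E'
from h import *
from scipy.optimize import least_squares
def tf(p,P,z=0):
    c,s=np.cos(p[2]),np.sin(p[2]); P=np.atleast_2d(P)/1000.
    return np.c_[p[0]+c*P[:,0]-s*P[:,1], p[1]+s*P[:,0]+c*P[:,1], P[:,2]+z]
def fit(obs,p0):
    # obs: list (cam,uv,P)
    def res(p):
        return np.concatenate([(proj(n,tf(p,P))[0]-np.array(uv)) for n,uv,P in obs])
    s=least_squares(res,p0,loss='soft_l1'); return s.x,s.fun.reshape(-1,2)
E
python3 - <<'E'
from fit import *
T=lambda x,y:(215+x/4.2,190+y/4.2)
S=lambda x,y:(225+x/3.1,160+y/3.1)
o=[('top',T(80,45),(65,165,145)),('top',T(727,52),(65,-165,145)),('top',T(72,292),(-65,165,145)),('top',T(727,303),(-65,-165,145)),
('side',S(22,330),(65,165,145)),('side',S(200,415),(-65,165,145)),('side',S(465,115),(-65,-165,145)),('side',S(318,57),(65,-165,145)),
]
p,r=fit(o,[.45,.05,0]); print('prover',p); print(r.round(1))
for n in('top','side'):
  print(n,proj(n,tf(p,[(0,115,196),(0,35,196),(0,-45,196),(0,115,235),(0,-45,235),(-73,178,45),(-73,178,121),(-24,-125,207)])).round(1).tolist())
for h in (115,35,-45): print(h, tf(p,(0,h,196)))
B=lambda x,y:(125+x/4.5,215+y/4.5)
o=[('top',B(75,64),(45,120,40)),('top',B(248,64),(45,-120,40)),('top',B(240,540),(-45,-120,40)),('top',B(55,540),(-45,120,40))]
o=[('top',B(75,64),(45,120,40)),('top',B(248,64),(-45,120,40)),('top',B(240,540),(-45,-120,40)),('top',B(55,540),(45,-120,40))]
p,r=fit(o,[.35,.35,-1.57]); print('block',p); print(r.round(1))
for h in (-76,0,76):print(h, tf(p,(0,h,40)),proj('top',tf(p,(0,h,40))),proj('side',tf(p,(0,h,40))))
E
```

```text
prover [ 0.60675137 -0.01595353 -0.01974667]
[[-0.3 -0. ]
 [ 0.6 -0.3]
 [-0.8  1.4]
 [ 1.4  0.4]
 [-0.5 -0.5]
 [-0.7  1.4]
 [ 2.  -0.3]
 [-1.5 -1.6]]
top [[253.6, 225.4], [293.0, 225.8], [332.6, 226.2], [251.4, 221.1], [333.0, 221.9], [232.0, 271.4], [226.8, 266.4], [372.8, 237.1]]
side [[274.4, 244.0], [299.4, 219.4], [322.1, 197.2], [273.2, 228.1], [322.3, 181.6], [290.0, 335.9], [288.7, 310.6], [352.8, 176.6]]
115 [[0.60902209 0.09902405 0.196     ]]
35 [[0.60744246 0.01903964 0.196     ]]
-45 [[ 0.60586283 -0.06094476  0.196     ]]
block [ 0.51774835  0.37722094 -1.58279173]
[[ 18.8   0.1]
 [-58.7  -0. ]
 [-64.4  -0.1]
 [ 17.2   0.1]]
-76 [[0.44175382 0.37813257 0.04      ]] [[135.45416526 315.02314522]] [[263.99970519 461.21259273]]
0 [[0.51774835 0.37722094 0.04      ]] [[137.60181122 281.16827453]] [[226.09485381 436.01863212]]
76 [[0.59374288 0.37630931 0.04      ]] [[139.70180201 248.06462633]] [[190.68732229 412.48454816]]
```

```bash
python3 - <<'E'
from fit import *
B=lambda x,y:(125+x/4.5,215+y/4.5)
o=[('top',B(75,64),(-45,120,40)),('top',B(248,64),(45,120,40)),('top',B(240,540),(45,-120,40)),('top',B(55,540),(-45,-120,40))]
p,r=fit(o,[.5,.35,-1.57]); print('block',p); print(r.round(1))
for h in (-76,0,76):print(h, tf(p,(0,h,40)),proj('top',tf(p,(0,h,40))),proj('side',tf(p,(0,h,40))))
D=lambda x,y:(400+x/6,220+y/6)
k1=onz('top',D(240,107),.120);k2=onz('top',D(202,148),.044);print(k1,k2)
a=onz('top',[D(262,135),D(340,492)],.136);print(a)
# stand top outline
print(onz('top',[D(92,260),D(143,512),D(375,470),D(308,217)],.05))
s=state();print(R.from_quat(np.roll(s['tool_rot'],-1)).as_matrix().round(3))
E
```

```text
block [ 0.51729959  0.32793931 -1.5592103 ]
[[-0.2  0.4]
 [ 0.5 -0.4]
 [-0.5 -0.4]
 [ 0.1  0.4]]
-76 [[0.44130469 0.32705879 0.04      ]] [[158.26378821 315.03500865]] [[282.85005077 434.45043764]]
0 [[0.51729959 0.32793931 0.04      ]] [[159.36425825 281.17328661]] [[245.06191382 411.9090969 ]]
76 [[0.59329449 0.32881982 0.04      ]] [[160.44027466 248.06400853]] [[209.58590408 390.7469839 ]]
[[ 0.59497478 -0.29235813  0.12      ]] [[ 0.59449913 -0.29313924  0.044     ]]
[[ 0.58166153 -0.29623377  0.136     ]
 [ 0.45612982 -0.31668433  0.136     ]]
[[ 0.55115529 -0.24888402  0.05      ]
 [ 0.45705465 -0.26375901  0.05      ]
 [ 0.47179381 -0.34994886  0.05      ]
 [ 0.56669793 -0.33032484  0.05      ]]
[[ 0.422 -0.907 -0.   ]
 [-0.907 -0.422  0.001]
 [-0.001 -0.    -1.   ]]
```

Emit:
jog_arm([
  [[0,0,0],0.152],
  [[0,0,0],0.152],
  [[0,0,0],0.151],
  [[-36,-31,0],0],
  [[-36,-31,0],0],
  [[-36,-31,0],0],
  [[-36,-31,0],0],
  [[-36,-31,0],0],
  [[-36,-31,0],0],
  [[-36,-31,0],0],
], fingers=0, newtons=20)

```text
clock: 1.35
tcp_pos: [0.4548, -0.2494, 0.2374]
tool_rot: [-0.0, -0.7, 0.714, 0.0]
contact_force: [-0.0, -0.9, 0.1]
width: 0.0014
```

```bash
cat >> fit.py <<'E'
PR=np.array([0.60675,-0.01595,-0.01975])
def go(xyz=None,yaw=None):
    "print tool-frame shift (mm) and turn to reach TCP xyz and tool-x yaw"
    s=state(); M=R.from_quat(np.roll(s['tool_rot'],-1)).as_matrix()
    cy=np.arctan2(M[1,0],M[0,0]); print('t %.2f tcp'%s['clock'],s['tcp_pos'].round(4),'yaw %.4f'%cy,'w %.1f'%(s['width']*1e3),'F',s['contact_force'].round(1),'q6 %.2f'%s['qpos'][5], 'tilt',M[:2,2].round(4))
    if xyz is not None: print('shift',(M.T@(np.array(xyz)-s['tcp_pos'])*1e3).round(1))
    if yaw is not None: print('turn %.4f'%(-(yaw-cy)))
    if xyz is not None and yaw is not None:
        d=np.array(xyz)-s['tcp_pos']; c,sn=np.cos(yaw),np.sin(yaw)
        print('shift after turn',(np.array([c*d[0]+sn*d[1], sn*d[0]-c*d[1], -d[2]])*1e3).round(1))
E
python3 - <<'E'
from fit import *
go(tf(PR,(-55,-125,214))[0],-1.5905)
E
```

```text
t 1.35 tcp [ 0.4548 -0.2494  0.2374] yaw -1.5899 w 1.4 F [-0.  -0.9  0.1] q6 1.00 tilt [-0.0004  0.0002]
shift [-111.3  -92.4   23.4]
turn 0.0006
shift after turn [-111.4  -92.4   23.4]
```

Emit:
jog_arm([
  [[-37,-31,0],0],
  [[-37,-31,0],0],
  [[-37,-31,0],0],
  [[0,0,12],0],
  [[0,0,11],0],
  [[0,-12,0],0],
  [[0,-12,0],0],
  [[0,-12,0],0],
  [[0,-10,0],0],
  [[0,-8,0],0],
])

```text
clock: 2.6
tcp_pos: [0.6036, -0.1428, 0.2146]
tool_rot: [-0.0, -0.7, 0.714, 0.0]
contact_force: [-2.3, -1.0, -1.8]
width: 0.0005
```

```bash
python3 - <<'E'
from fit import *
go(tf(PR,(10,-125,214))[0],-1.5905)
snap('side','sw1',(280,120,420,240),5)
E
```

```text
t 2.60 tcp [ 0.6036 -0.1428  0.2146] yaw -1.5900 w 0.5 F [-2.3 -1.  -1.8] q6 1.28 tilt [-0.0004 -0.0001]
shift [ -1.8 -10.6   0.6]
turn 0.0005
shift after turn [ -1.8 -10.6   0.6]
```

View pics/sw1.png

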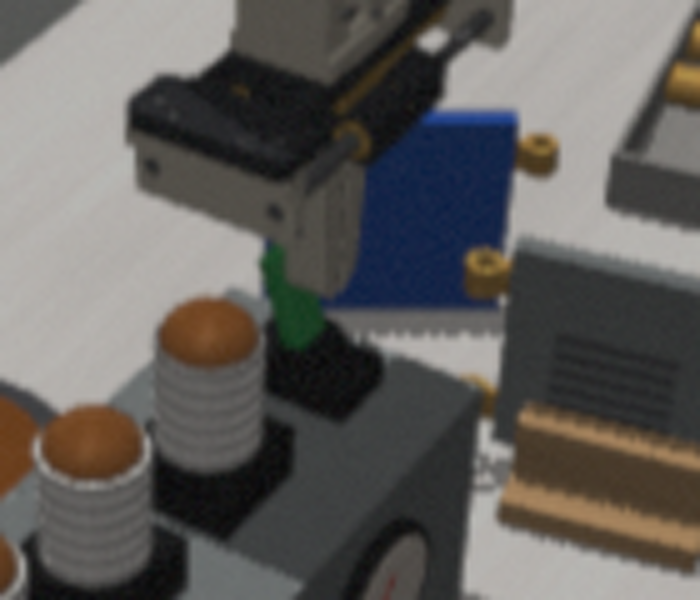

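The finger is pushing the green paddle, which has moved past vertical towards the back. I'll push on to the end stop, watching the force.

Emit:
jog_arm([
  [[0,-3,0],0],
  [[0,-3,0],0],
  [[0,-3,0],0],
  [[0,-2,0],0],
  [[0,0,0],0],
])

```text
clock: 3.28
tcp_pos: [0.6103, -0.1426, 0.214]
tool_rot: [-0.003, -0.7, 0.714, 0.004]
contact_force: [-24.8, 1.1, 9.7]
width: 0.0005
```

Emit:
jog_arm([
  [[0,12,0],0],
  [[0,25,0],0],
  [[0,25,-20],0],
  [[30,30,-30],0],
  [[30,40,0],0],
  [[30,40,0],0],
  [[0,0,0],0],
], fingers=65)

```text
clock: 4.15
tcp_pos: [0.4389, -0.2309, 0.2652]
tool_rot: [0.0, -0.699, 0.715, -0.001]
contact_force: [2.0, -0.3, -0.0]
width: 0.0636
```

```bash
python3 - <<'E'
from fit import *
a=snap('side','sw2',(220,150,380,350),3); b=snap('top','sw2t',(215,190,405,290),4.2)
go()
E
```

```text
t 4.25 tcp [ 0.4407 -0.2297  0.2651] yaw -1.5910 w 64.7 F [-0.1 -0.   0.7] q6 1.02 tilt [ 0.0016 -0.0005]
```

View pics/sw2.png

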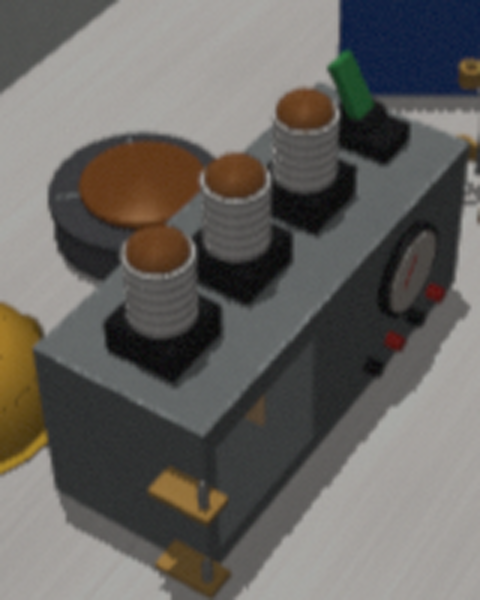

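View pics/sw2t.png

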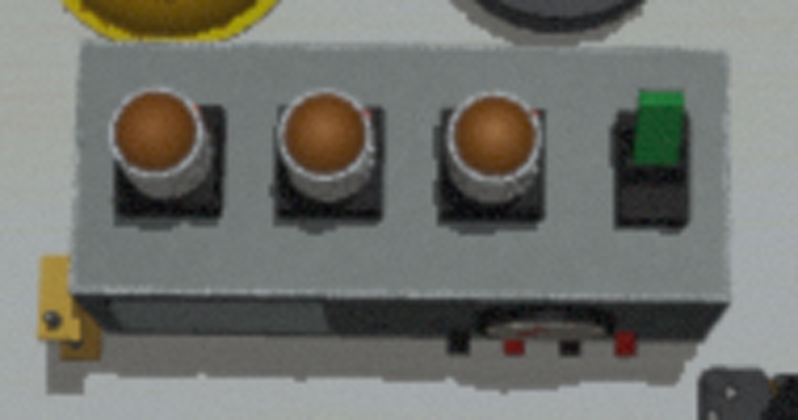

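```bash
python3 - <<'E'
from fit import *
for n in('top','side'):
  print(n,proj(n,tf(PR,[(0,115,224),(0,35,224),(0,-45,224),(0,115,171+50),(24,-125,207),(21,-125,202)])).round(1).tolist())
K,r,t,p=cam('top')
for u in [(332.9,222.1),(292.4,221.7),(252.4,221.2)]: print(onz('top',u,.224).round(4), )
for u in [(220+305/3,150+108/3),(220+236/3,150+173/3),(220+160/3,150+248/3)]: print(onz('side',u,.226).round(4), u)
go(tf(PR,(0,-45,230))[0],-1.07)
E
```

```text
top [[252.0, 222.4], [292.4, 222.7], [332.9, 223.1], [252.2, 222.7], [372.6, 213.7], [372.4, 215.8]]
side [[273.6, 232.7], [299.2, 208.2], [322.2, 186.1], [273.7, 233.9], [333.0, 169.0], [334.1, 171.4]]
[[ 0.6079 -0.061   0.224 ]]
[[0.6096 0.0191 0.224 ]]
[[0.6114 0.0983 0.224 ]]
[[ 0.6056 -0.0584  0.226 ]] (321.6666666666667, 186.0)
[[0.6077 0.0203 0.226 ]] (298.6666666666667, 207.66666666666666)
[[0.608 0.101 0.226]] (273.3333333333333, 232.66666666666669)
t 4.25 tcp [ 0.4407 -0.2297  0.2651] yaw -1.5910 w 64.7 F [-0.1 -0.   0.7] q6 1.02 tilt [ 0.0016 -0.0005]
shift [-172.  -161.6   35.2]
turn -0.5210
shift after turn [ -68.7 -225.9   35.1]
```

Emit:
jog_arm([
  [[-43,-41,0],0],
  [[-43,-41,0],0],
  [[-43,-41,0],0],
  [[-43.5,-39.6,0],0],
  [[0,0,0],0],
])

```text
clock: 4.88
tcp_pos: [0.6085, -0.0561, 0.2638]
tool_rot: [0.0, -0.702, 0.712, 0.0]
contact_force: [-0.0, -0.4, -1.2]
width: 0.0651
```

```bash
sed -i 's/^PR=.*/PR=np.array([0.6077,-0.0155,-0.01975])/' fit.py; python3 - <<'E'
from fit import *
go(tf(PR,(0,-45,199))[0])
E
```

```text
t 4.88 tcp [ 0.6085 -0.0561  0.2638] yaw -1.5849 w 65.1 F [-0.  -0.4 -1.2] q6 1.42 tilt [0.0003 0.0007]
shift [ 4.5  1.7 64.8]
```

Emit:
jog_arm([
  [[4.5,1.7,20],0],
  [[0,0,25],0],
  [[0,0,20],0],
  [[0,0,0],0],
])

```text
clock: 5.38
tcp_pos: [0.6039, -0.0643, 0.1984]
tool_rot: [-0.001, -0.7, 0.714, 0.001]
contact_force: [-0.4, 0.1, 0.5]
width: 0.0647
```

Emit:
jog_arm([
  [[0,0,0],0],
  [[0,0,0],0],
  [[0,0,0],0],
  [[0,0,0],0],
], fingers=30, newtons=25)

```text
clock: 5.88
tcp_pos: [0.6052, -0.0618, 0.2013]
tool_rot: [0.003, -0.7, 0.714, 0.001]
contact_force: [-0.4, 16.5, 8.3]
width: 0.0439
```

```bash
python3 - <<'E'
from fit import *
go(tf(PR,(0,-45,199))[0])
snap('side','g1',(280,120,400,240),5)
E
```

```text
t 5.88 tcp [ 0.6052 -0.0618  0.2013] yaw -1.5897 w 43.9 F [-0.4 16.5  8.3] q6 1.41 tilt [0.0024 0.0047]
shift [-1.3 -1.6  2.3]
```

View pics/g1.png

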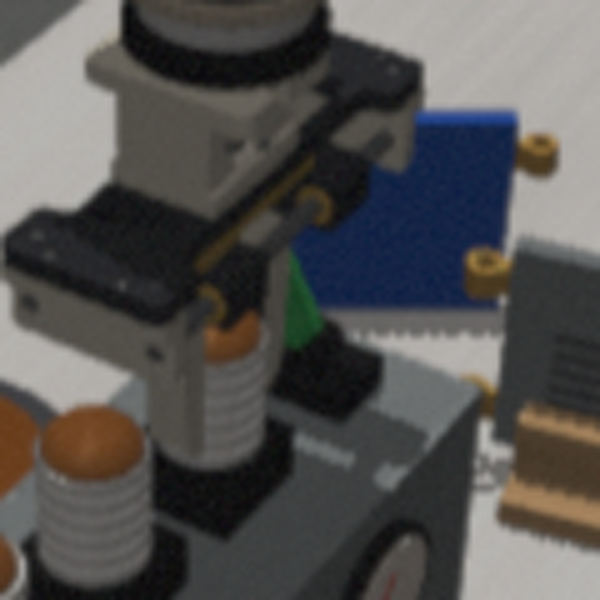

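Emit:
jog_arm([
  [[-2.5,-1,0],0],
  [[0,0,0],0],
  [[0,0,0],0],
])

```text
clock: 6.3
tcp_pos: [0.6056, -0.0612, 0.2011]
tool_rot: [0.001, -0.7, 0.714, 0.0]
contact_force: [-3.8, 5.9, 7.7]
width: 0.0435
```

```bash
python3 - <<'E'
from fit import *
go(tf(PR,(0,-45,199))[0]); print(state()['torque'].round(2))
E
```

```text
t 6.30 tcp [ 0.6056 -0.0612  0.2011] yaw -1.5897 w 43.5 F [-3.8  5.9  7.7] q6 1.41 tilt [0.0009 0.0013]
shift [-0.7 -1.2  2.1]
[ 1.11  0.7  -0.06]
```

Emit:
jog_arm([
  [[-1,0.5,-1],0],
  [[0,0,0],-0.13],
  [[0,0,0],-0.13],
  [[0,0,0],-0.13],
  [[0,0,0],0],
])

```text
clock: 6.92
tcp_pos: [0.6053, -0.0614, 0.2011]
tool_rot: [-0.0, 0.825, -0.565, 0.001]
contact_force: [0.3, 0.1, 2.2]
width: 0.0437
```

```bash
python3 - <<'E'
from fit import *
go(tf(PR,(0,-45,199))[0]); print(state()['torque'].round(2))
E
```

```text
t 6.92 tcp [ 0.6053 -0.0614  0.2011] yaw -1.2009 w 43.7 F [0.3 0.1 2.2] q6 1.02 tilt [ 0.0011 -0.0004]
shift [-0.3 -1.7  2.2]
[-0.12 -0.06 -0.02]
```

Forces are near zero. I'll turn the remaining 0.64 rad.

Emit:
jog_arm([
  [[0,0,0],-0.13],
  [[0,0,0],-0.13],
  [[0,0,0],-0.13],
  [[0,0,0],-0.13],
  [[0,0,0],-0.12],
  [[0,0,0],0],
  [[0,0,0],0],
])

```text
clock: 7.8
tcp_pos: [0.6054, -0.0613, 0.2011]
tool_rot: [0.0, 0.961, -0.278, 0.001]
contact_force: [0.8, -0.8, 4.7]
width: 0.0437
```

```bash
python3 - <<'E'
from fit import *
go(tf(PR,(0,-45,199))[0]); print(state()['torque'].round(2))
E
```

```text
t 7.80 tcp [ 0.6054 -0.0613  0.2011] yaw -0.5639 w 43.7 F [ 0.8 -0.8  4.7] q6 0.39 tilt [ 0.0012 -0.0004]
shift [ 0.7 -1.4  2.1]
[-0.29 -0.2   0.03]
```

Emit:
jog_arm([
  [[0,0,-2],0],
  [[0,0,-2],0],
  [[0,0,-2],0],
  [[0,0,0],0],
])

```text
clock: 8.3
tcp_pos: [0.6051, -0.0613, 0.2069]
tool_rot: [0.0, 0.961, -0.276, 0.0]
contact_force: [3.2, -3.0, -1.0]
width: 0.0438
```

Emit:
jog_arm([
  [[0,0,-5],0],
  [[0,0,-7],0],
  [[0,0,-10],0],
  [[0,0,-10],0],
  [[0,0,-15],0],
  [[0,0,-25],0],
  [[0,0,-30],0],
  [[0,0,0],0],
  [[0,0,0],0],
])

```text
clock: 9.43
tcp_pos: [0.6047, -0.061, 0.3078]
tool_rot: [0.0, 0.961, -0.276, -0.001]
contact_force: [0.9, -0.2, -2.6]
width: 0.0437
```

```bash
python3 - <<'E'
from fit import *
snap('side','l1',(180,100,420,300),3); snap('top','l1t')
go((0.5933,0.3288,0.306))
E
```

```text
t 9.53 tcp [ 0.6046 -0.061   0.3073] yaw -0.5600 w 43.4 F [ 0.2  0.6 -0.9] q6 0.38 tilt [-0.0021  0.0004]
shift [-216.6 -324.3    1.5]
```

View pics/l1.png

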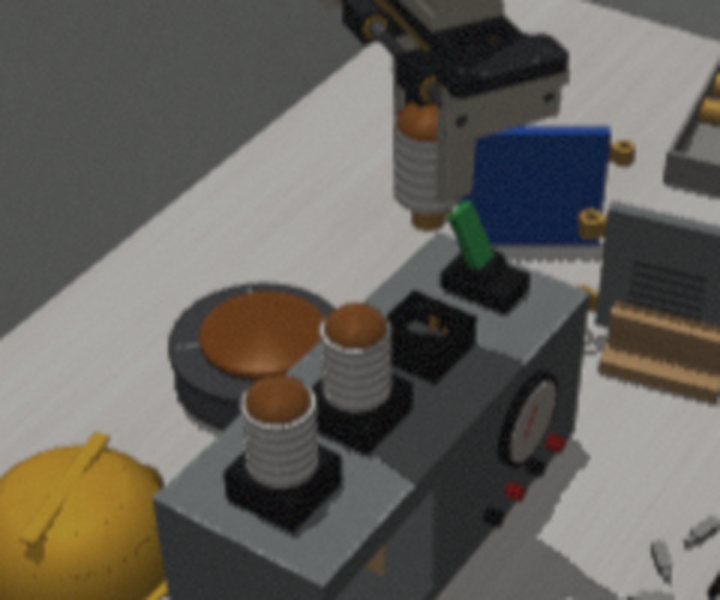

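View pics/l1t.png

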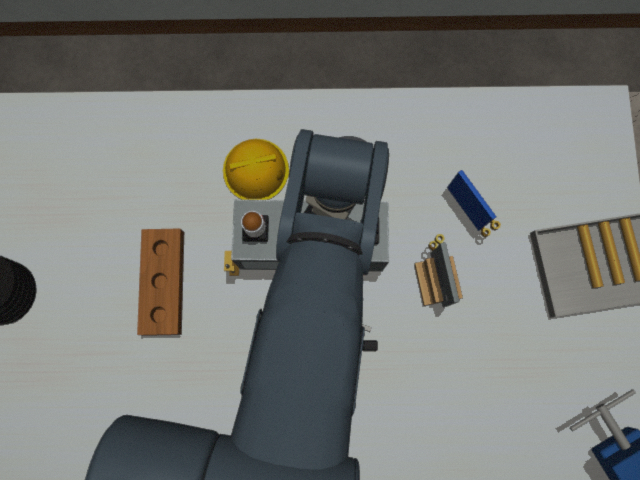

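Emit:
jog_arm([
  [[-27,-40.5,0],0],
  [[-27,-40.5,0],0],
  [[-27,-40.5,0],0],
  [[-27,-40.5,0],0],
  [[-27,-40.5,0],0],
  [[-27,-40.5,0],0],
  [[-27,-40.5,0],0],
  [[-27,-40.5,0],0],
  [[0,0,0],0],
  [[0,0,0],0],
])

```text
clock: 10.78
tcp_pos: [0.594, 0.3277, 0.3077]
tool_rot: [0.001, 0.961, -0.276, -0.001]
contact_force: [0.3, -0.3, -1.0]
width: 0.0438
```

Emit:
jog_arm([
  [[0,0,40],0],
  [[0,0,40],0],
  [[0,0,40],0],
  [[0,0,30],0],
  [[0,0,20],0],
  [[0,0,0],0],
  [[0,0,0],0],
])

```text
clock: 11.65
tcp_pos: [0.5949, 0.3281, 0.1401]
tool_rot: [-0.001, 0.961, -0.277, 0.001]
contact_force: [-0.7, 0.7, -1.1]
width: 0.0434
```

```bash
python3 - <<'E'
from fit import *
snap('side','p1',(150,280,330,460),4); snap('top','p1t',(100,160,260,360),3)
go((0.5933,0.3288,0.09))
s=state()['tcp_pos']; print(proj('side',[s-[0,0,.005],s-[0,0,.052]]))
E
```

```text
t 11.75 tcp [0.5948 0.3283 0.1401] yaw -0.5601 w 43.7 F [-0.6  0.2 -0. ] q6 1.00 tilt [0.002  0.0009]
shift [-1.6  0.4 50.1]
[[200.75419724 359.28202003]
 [205.05225746 375.10754179]]
```

View pics/p1.png

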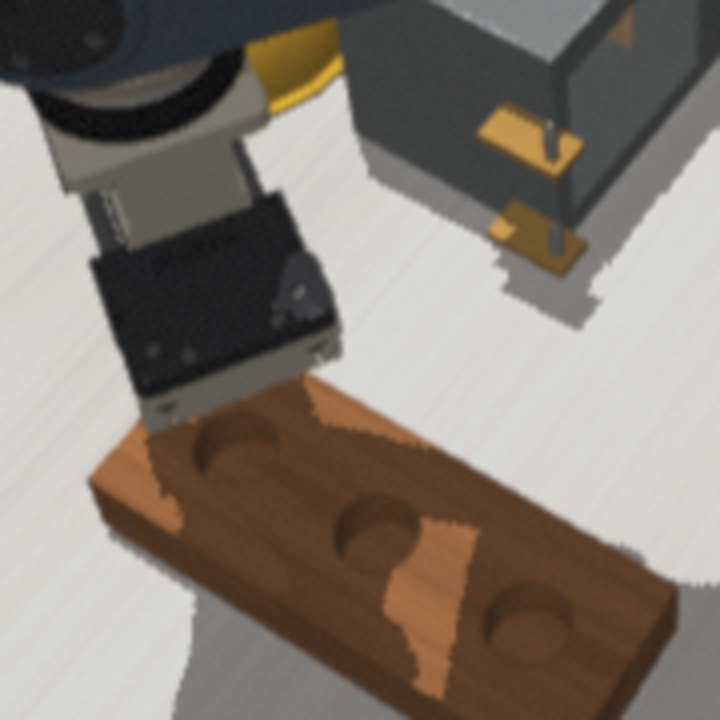

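View pics/p1t.png

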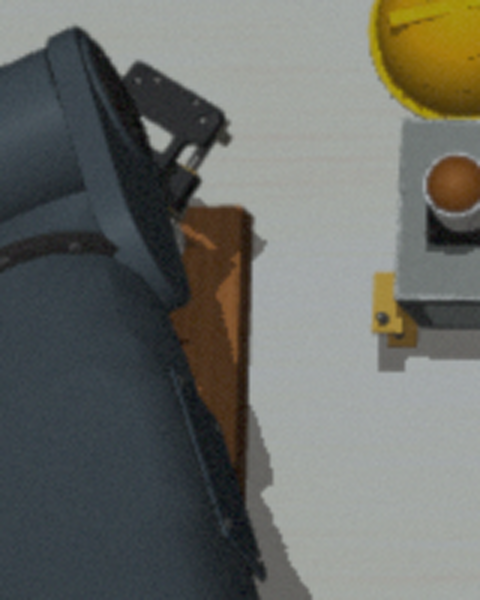

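Emit:
jog_arm([
  [[-1.5,1.8,20],0],
  [[0,0,20],0],
  [[0,0,5],0],
  [[0,0,5],0],
  [[0,0,5],0],
  [[0,0,0],0],
])

```text
clock: 12.5
tcp_pos: [0.5919, 0.3274, 0.0835]
tool_rot: [0.0, 0.961, -0.276, -0.0]
contact_force: [0.5, 0.4, -0.9]
width: 0.044
```

Emit:
jog_arm([
  [[0,0,4],0],
  [[0,0,4],0],
  [[0,0,3],0],
  [[0,0,0],0],
])

```text
clock: 13.0
tcp_pos: [0.5919, 0.3273, 0.0724]
tool_rot: [0.0, 0.961, -0.276, -0.0]
contact_force: [-0.2, -0.9, -1.6]
width: 0.0437
```

Emit:
jog_arm([
  [[0,0,2],0],
  [[0,0,1],0],
  [[0,0,0],0],
])

```text
clock: 13.38
tcp_pos: [0.592, 0.3274, 0.0702]
tool_rot: [-0.0, 0.961, -0.276, 0.0]
contact_force: [-2.8, -1.4, 4.5]
width: 0.044
```

Emit:
jog_arm([
  [[0,0,0],0],
  [[0,0,0],0],
  [[0,0,-10],0],
  [[0,0,-20],0],
  [[0,0,-35],0],
  [[0,0,-40],0],
  [[0,0,-45],0],
  [[0,0,-50],0],
  [[0,0,0],0],
], fingers=60)

```text
clock: 14.5
tcp_pos: [0.5932, 0.328, 0.2759]
tool_rot: [-0.003, 0.961, -0.276, 0.003]
contact_force: [0.0, -0.0, 0.4]
width: 0.0599
```

```bash
python3 - <<'E'
from fit import *
go(tf(PR,(-1,35,270))[0]+[0,0,0],-1.59)
print(tf(PR,(-1,35,270))[0])
E
```

```text
t 14.50 tcp [0.5932 0.328  0.2759] yaw -0.5600 w 59.9 F [ 0.  -0.   0.4] q6 1.00 tilt [0.0082 0.0039]
shift [175.9 253.9   4.8]
turn 1.0300
shift after turn [308.2 -20.1   5.9]
[0.6073914  0.01951292 0.27      ]
```

Emit:
jog_arm([
  [[0,0,0],0.172],
  [[0,0,0],0.172],
  [[0,0,0],0.172],
  [[0,0,0],0.172],
  [[0,0,0],0.171],
  [[0,0,0],0.171],
  [[39,-2.5,0],0],
  [[39,-2.5,0],0],
  [[39,-2.5,0],0],
  [[39,-2.5,0],0],
])

```text
clock: 15.75
tcp_pos: [0.5986, 0.1699, 0.2698]
tool_rot: [-0.0, -0.7, 0.714, 0.0]
contact_force: [1.0, 0.6, -0.1]
width: 0.0598
```

Emit:
jog_arm([
  [[39,-2.5,0],0],
  [[39,-2.5,0],0],
  [[39,-2.5,0],0],
  [[36,-2.5,0],0],
  [[0,0,0],0],
  [[0,0,0],0],
  [[0,0,0],0],
])

```text
clock: 16.62
tcp_pos: [0.6059, 0.019, 0.2697]
tool_rot: [0.0, -0.701, 0.713, 0.0]
contact_force: [0.5, 1.0, -0.2]
width: 0.0599
```

```bash
python3 - <<'E'
from fit import *
go((.6075,.0188,.200),-1.59)
E
```

```text
t 16.62 tcp [0.6059 0.019  0.2697] yaw -1.5889 w 59.9 F [ 0.5  1.  -0.2] q6 1.54 tilt [-0.0001  0.0002]
shift [ 0.2 -1.6 69.7]
turn 0.0011
shift after turn [ 0.2 -1.6 69.7]
```

Emit:
jog_arm([
  [[0,-1.6,25],0],
  [[0,0,25],0],
  [[0,0,20],0],
  [[0,0,0],0],
  [[0,0,0],0],
])

```text
clock: 17.25
tcp_pos: [0.608, 0.0185, 0.2006]
tool_rot: [0.0, -0.701, 0.714, -0.0]
contact_force: [-0.5, -1.2, -0.5]
width: 0.06
```

Emit:
jog_arm([
  [[0,0,0],0],
  [[0,0,0],0],
  [[0,0,0],0],
  [[0,0,0],0],
], fingers=30, newtons=25)

```text
clock: 17.75
tcp_pos: [0.608, 0.019, 0.2005]
tool_rot: [0.001, -0.7, 0.714, 0.0]
contact_force: [-0.3, 3.8, 3.1]
width: 0.0435
```

```bash
python3 - <<'E'
from fit import *
go((.6075,.0188,.200),-1.59)
print(state()['torque'].round(2))
E
```

```text
t 17.75 tcp [0.608  0.019  0.2005] yaw -1.5899 w 43.5 F [-0.3  3.8  3.1] q6 1.54 tilt [0.0015 0.0016]
shift [0.2 0.5 0.5]
turn 0.0001
shift after turn [0.2 0.5 0.5]
[1.11 0.06 0.05]
```

Emit:
jog_arm([
  [[-0.5,0,0],0],
  [[0,0,0],-0.13],
  [[0,0,0],-0.13],
  [[0,0,0],-0.13],
  [[0,0,0],-0.13],
  [[0,0,0],-0.13],
  [[0,0,0],0],
])

```text
clock: 18.62
tcp_pos: [0.6079, 0.0182, 0.2005]
tool_rot: [-0.0, 0.892, -0.452, 0.001]
contact_force: [-0.2, -0.2, 5.2]
width: 0.0437
```

Emit:
jog_arm([
  [[0,0,0],-0.13],
  [[0,0,0],-0.13],
  [[0,0,0],-0.12],
  [[0,0,0],0],
  [[0,0,0],0],
])

```text
clock: 19.25
tcp_pos: [0.6082, 0.0181, 0.2004]
tool_rot: [0.0, 0.961, -0.277, 0.001]
contact_force: [0.6, -0.1, 6.2]
width: 0.0438
```

Emit:
jog_arm([
  [[0,0,-2],0],
  [[0,0,-2],0],
  [[0,0,-2],0],
  [[0,0,0],0],
])

```text
clock: 19.75
tcp_pos: [0.6076, 0.0185, 0.2057]
tool_rot: [0.0, 0.961, -0.276, -0.0]
contact_force: [0.6, -0.5, -1.6]
width: 0.044
```

Emit:
jog_arm([
  [[0,0,-5],0],
  [[0,0,-7],0],
  [[0,0,-10],0],
  [[0,0,-10],0],
  [[0,0,-15],0],
  [[0,0,-25],0],
  [[0,0,-30],0],
  [[0,0,0],0],
  [[0,0,0],0],
])

```text
clock: 20.88
tcp_pos: [0.6072, 0.0186, 0.3068]
tool_rot: [0.0, 0.961, -0.276, -0.001]
contact_force: [-0.4, 0.6, -0.7]
width: 0.0434
```

```bash
python3 - <<'E'
from fit import *
snap('side','l2',(150,100,390,460),1.6); snap('top','l2t',(100,180,340,360),3.3)
go((0.5173,0.3279,0.302))
E
```

```text
t 20.98 tcp [0.6072 0.0185 0.3064] yaw -0.5600 w 43.7 F [-0.3 -0.1 -0.9] q6 0.51 tilt [-0.0019  0.0001]
shift [-240.5 -214.4    4.6]
```

View pics/l2.png

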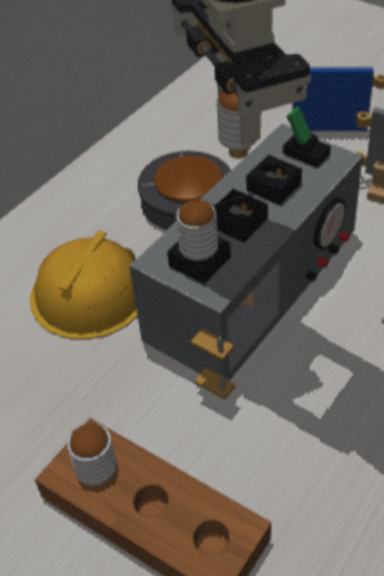

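View pics/l2t.png

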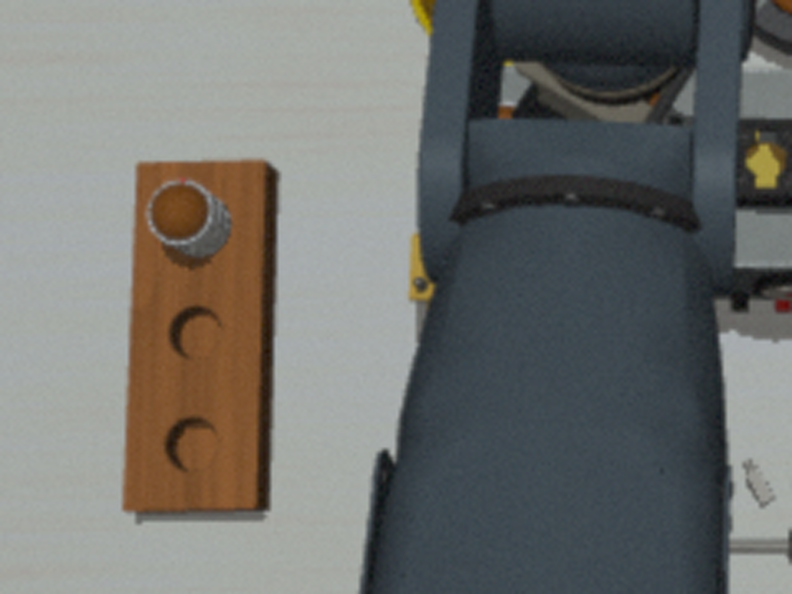

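Emit:
jog_arm([
  [[-34,-30.5,0],0],
  [[-34,-30.5,0],0],
  [[-34,-30.5,0],0],
  [[-34,-30.5,0],0],
  [[-34,-30.5,0],0],
  [[-34,-30.5,0],0],
  [[-36,-31,0],0],
  [[0,0,0],0],
  [[0,0,0],0],
])

```text
clock: 22.1
tcp_pos: [0.5179, 0.3268, 0.3069]
tool_rot: [0.001, 0.961, -0.276, -0.0]
contact_force: [0.6, 0.3, -0.9]
width: 0.0438
```

Emit:
jog_arm([
  [[0,0,40],0],
  [[0,0,40],0],
  [[0,0,40],0],
  [[0,0,30],0],
  [[0,0,20],0],
  [[0,0,0],0],
  [[0,0,0],0],
])

```text
clock: 22.98
tcp_pos: [0.5186, 0.3269, 0.1386]
tool_rot: [-0.0, 0.961, -0.277, 0.0]
contact_force: [0.1, -0.6, -0.6]
width: 0.0434
```

```bash
python3 - <<'E'
from fit import *
snap('side','p2',(150,280,330,460),4)
go((0.5172,0.3277,0.1))
E
```

```text
t 23.02 tcp [0.5186 0.3271 0.1388] yaw -0.5606 w 43.7 F [-0.  -0.7 -2.1] q6 1.05 tilt [0.0015 0.0007]
shift [-1.6  0.3 38.8]
```

View pics/p2.png

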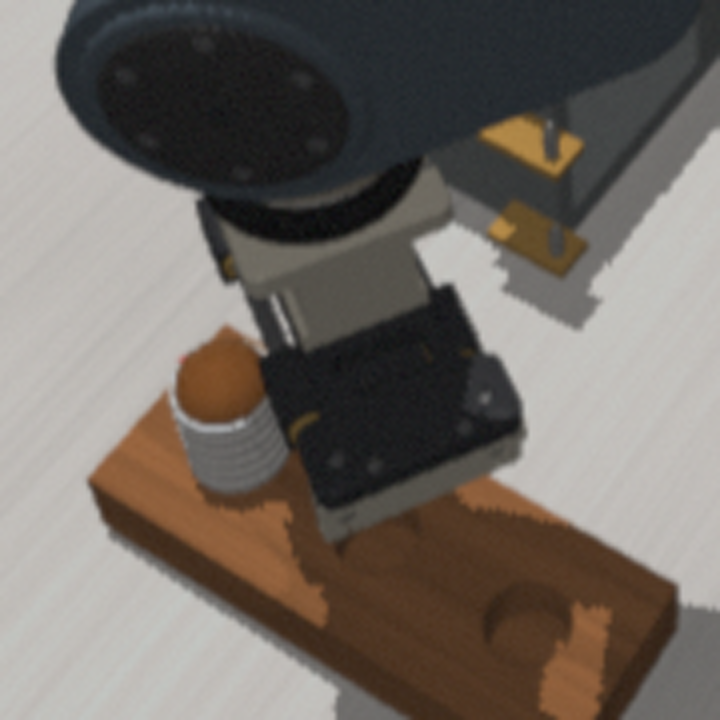

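Emit:
jog_arm([
  [[-1.6,0.3,20],0],
  [[0,0,19],0],
  [[0,0,5],0],
  [[0,0,5],0],
  [[0,0,5],0],
  [[0,0,0],0],
])

```text
clock: 23.78
tcp_pos: [0.5164, 0.3279, 0.0835]
tool_rot: [0.0, 0.961, -0.276, -0.0]
contact_force: [-0.1, 0.3, -0.9]
width: 0.0435
```

Emit:
jog_arm([
  [[0,0,4],0],
  [[0,0,4],0],
  [[0,0,4],0],
  [[0,0,2],0],
  [[0,0,0],0],
])

```text
clock: 24.4
tcp_pos: [0.5165, 0.3279, 0.0696]
tool_rot: [-0.0, 0.961, -0.276, 0.0]
contact_force: [0.1, -0.2, -1.1]
width: 0.0434
```

Emit:
jog_arm([
  [[0,0,1],0],
  [[0,0,1],0],
  [[0,0,0],0],
])

```text
clock: 24.78
tcp_pos: [0.5165, 0.328, 0.0694]
tool_rot: [-0.0, 0.961, -0.276, 0.0]
contact_force: [-7.3, -3.5, 17.6]
width: 0.0439
```

Seated: the force went up to 17.6 N. I'll release, rise and go to lamp 3.

Emit:
jog_arm([
  [[0,0,-1.5],0],
  [[0,0,0],0],
  [[0,0,0],0],
  [[0,0,-10],0],
  [[0,0,-20],0],
  [[0,0,-35],0],
  [[0,0,-40],0],
  [[0,0,-45],0],
  [[0,0,-50],0],
  [[0,0,0],0],
], fingers=60)

```text
clock: 26.02
tcp_pos: [0.5176, 0.3286, 0.2747]
tool_rot: [-0.003, 0.961, -0.276, 0.003]
contact_force: [-1.3, -0.5, -0.0]
width: 0.06
```

```bash
python3 - <<'E'
from fit import *
go(tf(PR,(-1,115,270))[0]+[0.000,-.0007,0],-1.59)
print(tf(PR,(-1,115,270))[0])
E
```

```text
t 26.02 tcp [0.5176 0.3286 0.2747] yaw -0.5600 w 60.0 F [-1.3 -0.5 -0. ] q6 1.05 tilt [0.0076 0.004 ]
shift [199.4 146.2   4.5]
turn 1.0300
shift after turn [228.  -95.7   4.7]
[0.6089713  0.09949732 0.27      ]
```

Emit:
jog_arm([
  [[0,0,0],0.172],
  [[0,0,0],0.172],
  [[0,0,0],0.172],
  [[0,0,0],0.172],
  [[0,0,0],0.171],
  [[0,0,0],0.171],
  [[38,-16,0],0],
  [[38,-16,0],0],
  [[38,-16,0],0],
  [[38,-16,0],0],
])

```text
clock: 27.28
tcp_pos: [0.5775, 0.1734, 0.2691]
tool_rot: [-0.0, -0.7, 0.714, 0.0]
contact_force: [1.2, 0.1, -0.7]
width: 0.0604
```

Emit:
jog_arm([
  [[38,-16,0],0],
  [[38,-16,0],0],
  [[0,0,0],0],
  [[0,0,0],0],
  [[0,0,0],0],
])

```text
clock: 27.9
tcp_pos: [0.6076, 0.0991, 0.2691]
tool_rot: [-0.0, -0.701, 0.713, 0.0]
contact_force: [-0.2, 0.4, 0.0]
width: 0.0601
```

```bash
python3 - <<'E'
from fit import *
go(tf(PR,(-1,115,200))[0]+[0.000,-.0007,0],-1.59)
E
```

```text
t 27.90 tcp [0.6076 0.0991 0.2691] yaw -1.5888 w 60.1 F [-0.2  0.4  0. ] q6 1.67 tilt [-0.0003  0.0001]
shift [ 0.3 -1.4 69.1]
turn 0.0012
shift after turn [ 0.3 -1.4 69.1]
```

Emit:
jog_arm([
  [[0,-1.4,25],0],
  [[0,0,25],0],
  [[0,0,19],0],
  [[0,0,0],0],
  [[0,0,0],0],
])

```text
clock: 28.52
tcp_pos: [0.6097, 0.0986, 0.2011]
tool_rot: [0.0, -0.701, 0.714, -0.0]
contact_force: [0.0, 0.1, 0.6]
width: 0.0601
```

Emit:
jog_arm([
  [[0,0,0],0],
  [[0,0,0],0],
  [[0,0,0],0],
  [[0,0,0],0],
], fingers=30, newtons=25)

```text
clock: 29.02
tcp_pos: [0.6097, 0.0989, 0.201]
tool_rot: [0.001, -0.7, 0.714, 0.0]
contact_force: [-0.9, 5.1, 4.2]
width: 0.0435
```

Emit:
jog_arm([
  [[-0.5,0,0],0],
  [[0,0,0],-0.13],
  [[0,0,0],-0.13],
  [[0,0,0],-0.13],
  [[0,0,0],-0.13],
  [[0,0,0],-0.13],
  [[0,0,0],0],
])

```text
clock: 29.9
tcp_pos: [0.6099, 0.0981, 0.2009]
tool_rot: [-0.0, 0.892, -0.452, 0.001]
contact_force: [0.7, -1.4, 5.4]
width: 0.0434
```

Emit:
jog_arm([
  [[0,0,0],-0.13],
  [[0,0,0],-0.13],
  [[0,0,0],-0.12],
  [[0,0,0],0],
  [[0,0,0],0],
])

```text
clock: 30.52
tcp_pos: [0.61, 0.0982, 0.2009]
tool_rot: [0.0, 0.961, -0.277, 0.001]
contact_force: [-0.4, -0.5, 6.5]
width: 0.0436
```

Emit:
jog_arm([
  [[0,0,-2],0],
  [[0,0,-2],0],
  [[0,0,-2],0],
  [[0,0,0],0],
])

```text
clock: 31.02
tcp_pos: [0.6094, 0.0986, 0.2062]
tool_rot: [0.0, 0.961, -0.276, 0.0]
contact_force: [0.9, 0.1, -0.9]
width: 0.0439
```

Emit:
jog_arm([
  [[0,0,-5],0],
  [[0,0,-7],0],
  [[0,0,-10],0],
  [[0,0,-10],0],
  [[0,0,-15],0],
  [[0,0,-25],0],
  [[0,0,-30],0],
  [[0,0,0],0],
  [[0,0,0],0],
])

```text
clock: 32.15
tcp_pos: [0.6091, 0.0985, 0.3073]
tool_rot: [0.0, 0.961, -0.276, -0.001]
contact_force: [0.4, 0.4, -1.3]
width: 0.0438
```

```bash
python3 - <<'E'
from fit import *
snap('side','l3',(150,100,390,460),1.6); snap('top','l3t',(100,180,340,360),3.3)
go((0.4413,0.3271,0.302))
E
```

```text
t 32.25 tcp [0.609  0.0985 0.3068] yaw -0.5600 w 43.7 F [ 0.7  0.2 -1.6] q6 0.64 tilt [-0.002  -0.0002]
shift [-263.5 -104.6    5.1]
```

View pics/l3.png

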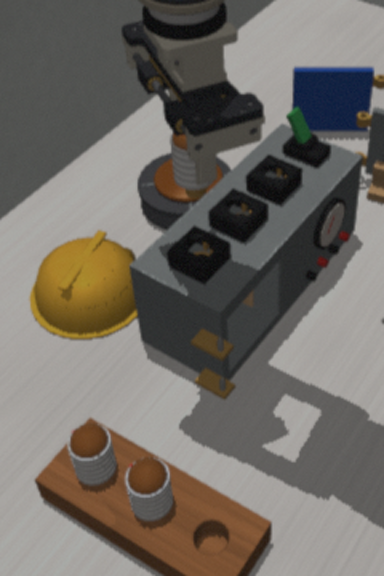

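View pics/l3t.png

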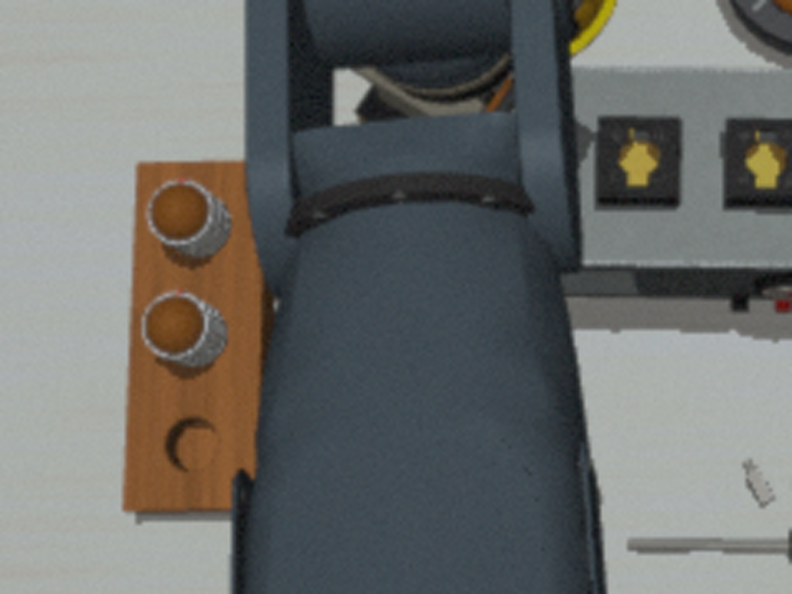

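The last hole is still at (191,444) in the crop, so the block has not moved. Now lamp 3.

Emit:
jog_arm([
  [[-38,-15,0],0],
  [[-38,-15,0],0],
  [[-38,-15,0],0],
  [[-38,-15,0],0],
  [[-38,-15,0],0],
  [[-38,-15,0],0],
  [[-37,-15,0],0],
  [[0,0,0],0],
  [[0,0,0],0],
])

```text
clock: 33.38
tcp_pos: [0.4409, 0.3279, 0.3076]
tool_rot: [0.0, 0.961, -0.276, -0.0]
contact_force: [-0.0, -0.6, -1.7]
width: 0.044
```

Emit:
jog_arm([
  [[0,0,40],0],
  [[0,0,40],0],
  [[0,0,40],0],
  [[0,0,30],0],
  [[0,0,20],0],
  [[0,0,0],0],
  [[0,0,0],0],
])

```text
clock: 34.25
tcp_pos: [0.4415, 0.328, 0.1389]
tool_rot: [-0.0, 0.961, -0.277, 0.0]
contact_force: [-0.0, -1.1, -0.5]
width: 0.0433
```

```bash
python3 - <<'E'
from fit import *
snap('side','p3',(150,280,330,480),3.9)
go((0.4408,0.3269,0.1))
E
```

```text
t 34.30 tcp [0.4414 0.3282 0.1391] yaw -0.5606 w 43.7 F [ 0.2  0.8 -1.1] q6 1.12 tilt [0.0013 0.0008]
shift [ 0.1  1.5 39.1]
```

View pics/p3.png

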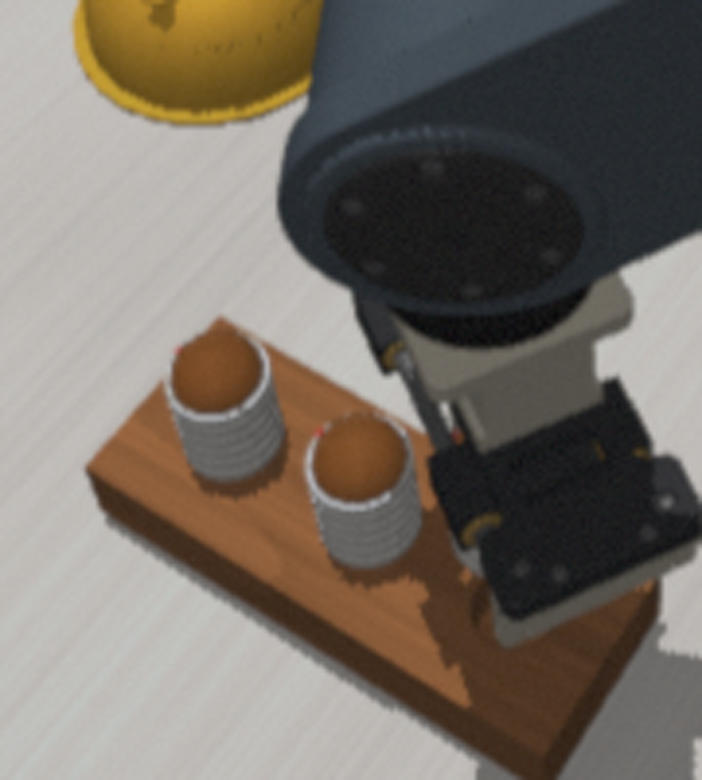

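Emit:
jog_arm([
  [[0,1.2,20],0],
  [[0,0,19],0],
  [[0,0,5],0],
  [[0,0,5],0],
  [[0,0,5],0],
  [[0,0,0],0],
])

```text
clock: 35.05
tcp_pos: [0.4401, 0.3273, 0.0842]
tool_rot: [0.0, 0.961, -0.276, -0.0]
contact_force: [-0.4, -0.4, -0.7]
width: 0.0437
```

Emit:
jog_arm([
  [[0,0,4],0],
  [[0,0,4],0],
  [[0,0,4],0],
  [[0,0,2],0],
  [[0,0,1],0],
  [[0,0,0],0],
])

```text
clock: 35.8
tcp_pos: [0.44, 0.3273, 0.0699]
tool_rot: [0.0, 0.961, -0.276, -0.0]
contact_force: [-5.1, -3.0, 10.4]
width: 0.0437
```

Emit:
jog_arm([
  [[0,0,-1.2],0],
  [[0,0,0],0],
  [[0,0,0],0],
  [[0,0,-10],0],
  [[0,0,-20],0],
  [[0,0,-35],0],
  [[0,0,-40],0],
  [[0,0,-45],0],
  [[0,0,-40],0],
  [[0,0,0],0],
], fingers=60)

```text
clock: 37.05
tcp_pos: [0.441, 0.3279, 0.2639]
tool_rot: [-0.002, 0.961, -0.276, 0.002]
contact_force: [0.5, -0.7, -1.1]
width: 0.0602
```

```bash
python3 - <<'E'
from fit import *
go((.519,-.3065,.26),-1.41)
E
```

```text
t 37.05 tcp [0.441  0.3279 0.2639] yaw -0.5600 w 60.2 F [ 0.5 -0.7 -1.1] q6 1.11 tilt [0.0051 0.0032]
shift [403.  496.1   2.3]
turn 0.8500
shift after turn [638.7  24.6   3.9]
```

Emit:
jog_arm([
  [[0,0,0],0.17],
  [[0,0,0],0.17],
  [[0,0,0],0.17],
  [[0,0,0],0.17],
  [[0,0,0],0.17],
  [[43,1.6,0],0],
  [[43,1.6,0],0],
  [[43,1.6,0],0],
  [[43,1.6,0],0],
  [[43,1.6,0],0],
])

```text
clock: 38.3
tcp_pos: [0.4661, 0.1124, 0.2597]
tool_rot: [0.0, 0.762, -0.648, -0.0]
contact_force: [1.0, 0.4, 0.0]
width: 0.06
```

Emit:
jog_arm([
  [[43,1.6,0],0],
  [[43,1.6,0],0],
  [[43,1.6,0],0],
  [[43,1.6,0],0],
  [[43,1.6,0],0],
  [[43,1.6,0],0],
  [[43,1.6,0],0],
  [[43,1.6,0],0],
  [[0,0,0],0],
  [[0,0,0],0],
])

```text
clock: 39.55
tcp_pos: [0.5086, -0.2273, 0.2596]
tool_rot: [0.0, 0.762, -0.648, -0.001]
contact_force: [-0.5, 0.6, 0.5]
width: 0.0595
```

```bash
python3 - <<'E'
from fit import *
go((.519,-.3065,.118),-1.41)
snap('side','d1',(350,120,470,260),5); snap('top','d1t')
E
```

```text
t 39.55 tcp [ 0.5086 -0.2273  0.2596] yaw -1.4102 w 59.5 F [-0.5  0.6  0.5] q6 0.91 tilt [-0.0012  0.0009]
shift [ 80.    2.3 141.5]
turn -0.0002
shift after turn [ 79.8   2.4 141.6]
```

View pics/d1.png

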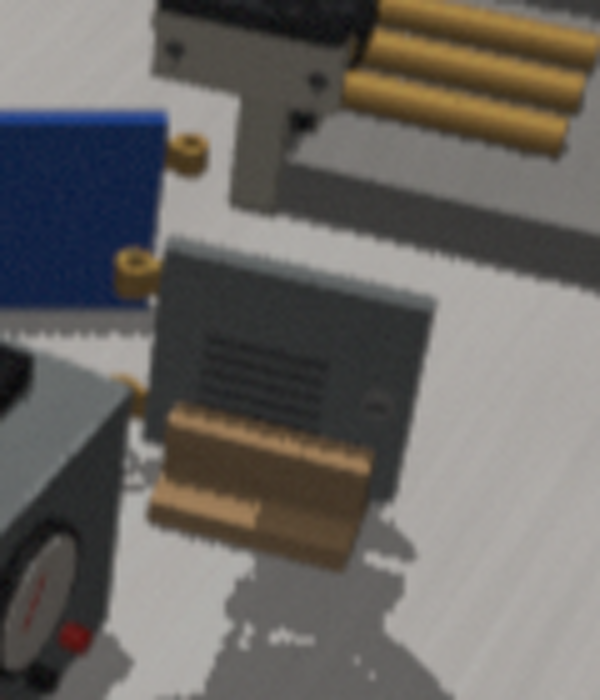

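View pics/d1t.png

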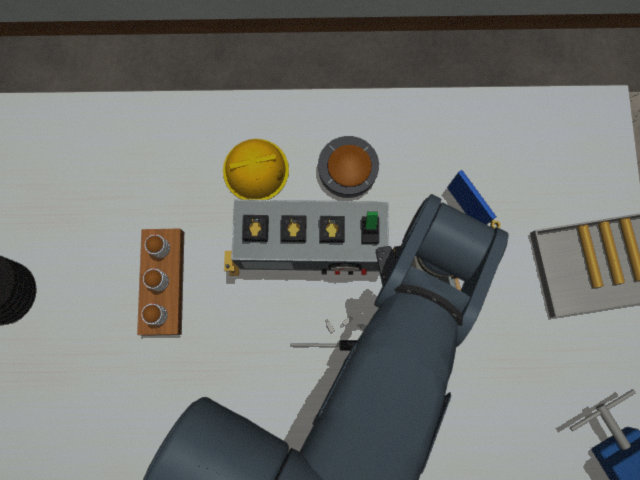

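```bash
python3 - <<'E'
from fit import *
y=np.array([np.cos(.161),np.sin(.161)]); x=np.array([y[1],-y[0]]); m=np.array([.519,-.3065])
for a in(64,-64):
  for b in (-6,6):
    q=m+(y*a+x*b)/1e3; print(a,b,proj('side',[*q,.136]).round(1), proj('top',[*q,.136]).round(1))
q=m+y*.077; print('k',proj('side',[*q,.12]).round(1),proj('side',[*q,.044]).round(1))
E
```

```text
64 -6 [[381.8 168.4]] [[440.9 242.7]]
64 6 [[383.4 165.6]] [[446.4 241.8]]
-64 -6 [[435.7 181.5]] [[453.9 302.6]]
-64 6 [[436.9 178.6]] [[459.6 301.7]]
k [[376.7 171.3]] [[374.1 196.3]]
```

Emit:
jog_arm([
  [[40,1.2,0],0],
  [[40,1.2,0],0],
  [[0,0,40],0],
  [[0,0,40],0],
  [[0,0,0],0],
  [[0,0,0],0],
  [[0,0,0],0],
])

```text
clock: 40.52
tcp_pos: [0.5202, -0.3073, 0.1823]
tool_rot: [-0.0, 0.762, -0.648, 0.001]
contact_force: [0.4, -0.4, -0.1]
width: 0.06
```

```bash
python3 - <<'E'
from fit import *
go((.519,-.3065,.116),-1.41)
snap('side','d2',(350,100,470,240),5)
E
```

```text
t 40.52 tcp [ 0.5202 -0.3073  0.1823] yaw -1.4096 w 60.0 F [ 0.4 -0.4 -0.1] q6 0.80 tilt [ 0.0024 -0.0016]
shift [-1.2  1.2 66.2]
turn 0.0004
shift after turn [-1.   1.1 66.3]
```

View pics/d2.png

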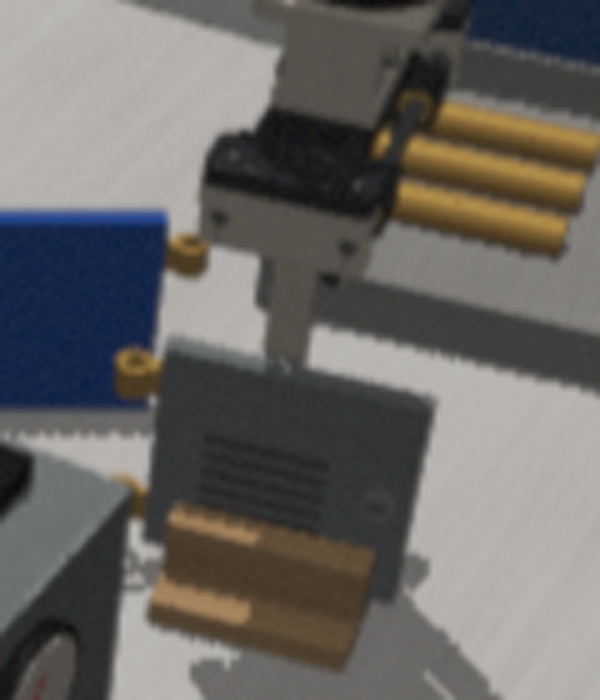

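Aligned over the door. Next I'll descend and grip.

Emit:
jog_arm([
  [[-1,1,25],0],
  [[0,0,25],0],
  [[0,0,16],0],
  [[0,0,0],0],
  [[0,0,0],0],
])

```text
clock: 41.2
tcp_pos: [0.5188, -0.3067, 0.1154]
tool_rot: [-0.0, 0.762, -0.648, 0.001]
contact_force: [0.1, 1.0, 0.5]
width: 0.0598
```

Emit:
jog_arm([
  [[0,0,0],0],
  [[0,0,0],0],
  [[0,0,0],0],
  [[0,0,0],0],
  [[0,0,0],0],
], fingers=0, newtons=50)

```text
clock: 41.82
tcp_pos: [0.5183, -0.3063, 0.1143]
tool_rot: [-0.0, 0.762, -0.648, -0.0]
contact_force: [-0.2, 2.5, 0.9]
width: 0.015
```

```bash
python3 - <<'E'
from fit import *
go((.519,-.3065,.116),-1.41)
E
```

```text
t 41.83 tcp [ 0.5183 -0.3063  0.1143] yaw -1.4100 w 15.0 F [-0.2  2.5  0.9] q6 0.80 tilt [-0.      0.0001]
shift [ 0.3 -0.7 -1.7]
turn -0.0000
shift after turn [ 0.3 -0.7 -1.7]
```

Emit:
jog_arm([
  [[0,0,0],0],
  [[0,0,0],0],
  [[0,0,0],0],
])

```text
clock: 42.2
tcp_pos: [0.5182, -0.3061, 0.1143]
tool_rot: [-0.0, 0.762, -0.648, -0.0]
contact_force: [-0.9, 2.2, 0.6]
width: 0.0114
```

```bash
python3 - <<'E'
from fit import *
go((.519,-.3065,.116),-1.41)
E
```

```text
t 42.20 tcp [ 0.5182 -0.3061  0.1143] yaw -1.4099 w 11.4 F [-0.9  2.2  0.6] q6 0.80 tilt [-0.0003  0.0004]
shift [ 0.5 -0.7 -1.7]
turn 0.0001
shift after turn [ 0.5 -0.7 -1.7]
```

Emit:
jog_arm([
  [[0,0,-5],0],
  [[0,0,-10],0],
  [[0,0,-15],0],
  [[0,0,-20],0],
  [[0,0,-25],0],
  [[0,0,-25],0],
  [[0,0,0],0],
  [[0,0,0],0],
])

```text
clock: 43.2
tcp_pos: [0.518, -0.3062, 0.2137]
tool_rot: [0.0, 0.762, -0.648, -0.0]
contact_force: [-0.6, 0.6, -3.6]
width: 0.0113
```

```bash
python3 - <<'E'
from fit import *
pin=tf(PR,(-73,178,32))[0]; print('pin',pin)
k=np.array([.5948,-.2935]); t=np.array([.5182,-.3061]); print('off',k-t)
# target above: knuckle at pin xy minus 90 mm in x, z as is
go([*(pin[:2]-(k-t)-[.06,0]),.2135])
E
```

```text
pin [0.53822951 0.16390694 0.032     ]
off [0.0766 0.0126]
t 43.20 tcp [ 0.518  -0.3062  0.2137] yaw -1.4100 w 11.3 F [-0.6  0.6 -3.6] q6 0.80 tilt [-0.0006  0.0003]
shift [-4.703e+02  4.160e+01  4.000e-01]
```

Emit:
jog_arm([
  [[0,25,0],0],
  [[0,35,0],0],
  [[0,35,0],0],
  [[0,25,0],0],
  [[-20,-3,0],0],
  [[-35,-6,0],0],
  [[-35,-6,0],0],
  [[-35,-6,0],0],
  [[-35,-6,0],0],
  [[-35,-6,0],0],
])

```text
clock: 44.45
tcp_pos: [0.401, -0.1258, 0.2138]
tool_rot: [0.0, 0.762, -0.648, -0.0]
contact_force: [0.8, -0.6, -4.3]
width: 0.012
```

Emit:
jog_arm([
  [[-35,-6,0],0],
  [[-35,-6,0],0],
  [[-35,-6,0],0],
  [[-35,-6,0],0],
  [[-35,-6,0],0],
  [[-35,-6,0],0],
  [[-35,-6,0],0],
  [[-20,-3,0],0],
  [[0,0,0],0],
  [[0,0,0],0],
])

```text
clock: 45.7
tcp_pos: [0.4028, 0.1409, 0.214]
tool_rot: [0.0, 0.762, -0.648, -0.0]
contact_force: [0.5, 0.4, -3.4]
width: 0.0117
```

```bash
python3 - <<'E'
from fit import *
go([.4016,.1513,.165],-1.41)
snap('side','h1',(220,260,400,460),4); snap('top','h1t',(150,200,350,360),4)
s=state()['tcp_pos']; o=np.array([.0766,.0126])
for dz in (-.002+.008,-.078+.008): 
  P=[*(s[:2]+o),s[2]+dz]; print(P,proj('side',P).round(1),proj('top',P).round(1))
E
```

```text
t 45.70 tcp [0.4028 0.1409 0.214 ] yaw -1.4096 w 11.7 F [ 0.5  0.4 -3.4] q6 1.64 tilt [-0.0007 -0.0003]
shift [-10.5  -0.5  49. ]
turn 0.0004
shift after turn [-10.5  -0.5  49. ]
[np.float64(0.47968706105280307), np.float64(0.15308915280463914), np.float64(0.2201802494740782)] [[319.9 282.8]] [[223.6 288. ]]
[np.float64(0.47968706105280307), np.float64(0.15308915280463914), np.float64(0.14418024947407818)] [[319.5 312.1]] [[229.4 292.2]]
```

View pics/h1.png

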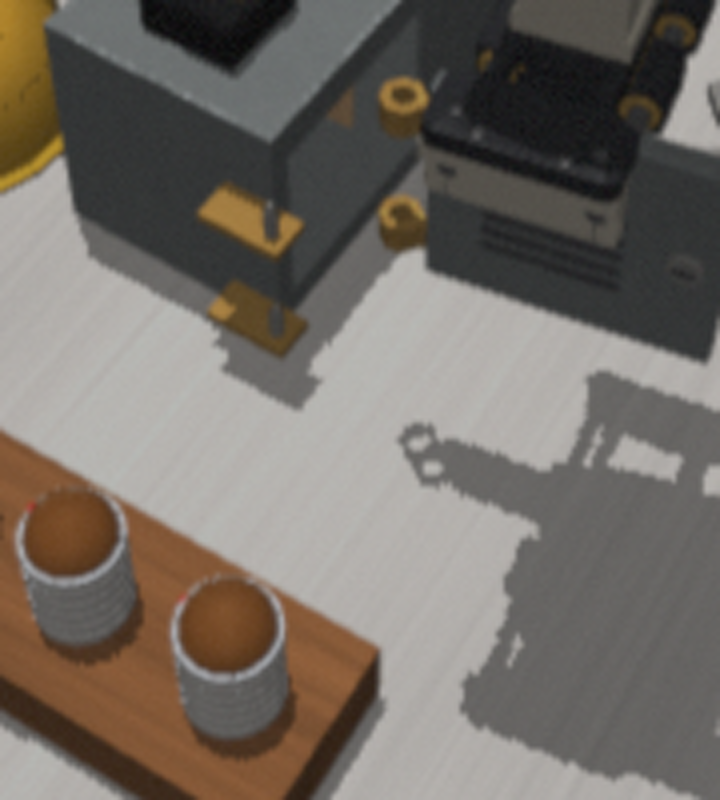

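View pics/h1t.png

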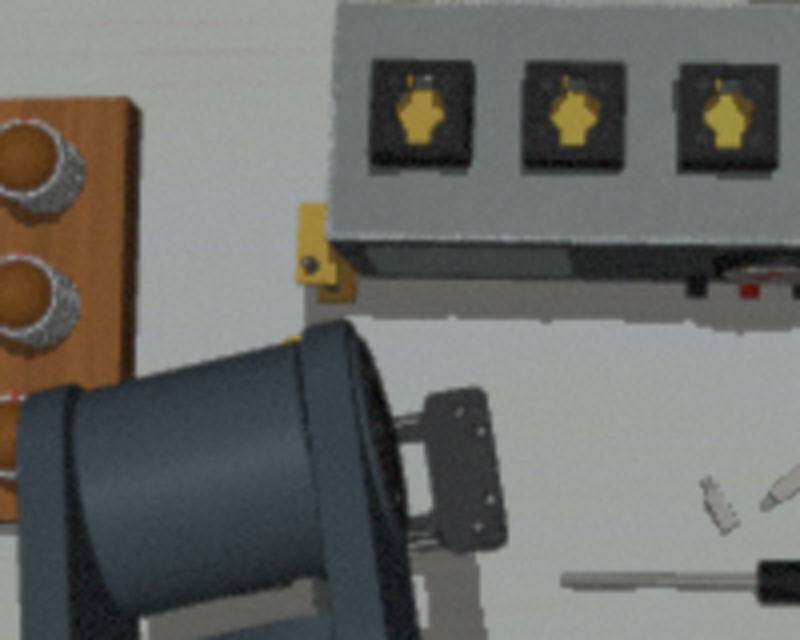

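```bash
python3 - <<'E'
from fit import *
im=cv2.imread('pics/h1_full.png'); cv2.imwrite('pics/z1.png',cv2.resize(im[265:355,265:335],None,fx=8,fy=8,interpolation=cv2.INTER_CUBIC))
for z in(.121,.114,.100): print(proj('side',tf(PR,(-73,178,z*1e3))),proj('top',tf(PR,(-73,178,z*1e3))))
for z in(.045,.038,.024): print(proj('side',tf(PR,(-73,178,z*1e3))))
E
```

```text
[[288.13038663 310.57565462]] [[226.57050586 265.91563472]]
[[288.26197308 313.02799709]] [[227.07737343 266.41038929]]
[[288.52099586 317.85533748]] [[228.0747587  267.38393932]]
[[289.48795108 335.8762311 ]]
[[289.6055433  338.06776666]]
[[289.83721921 342.38545052]]
```

View pics/z1.png

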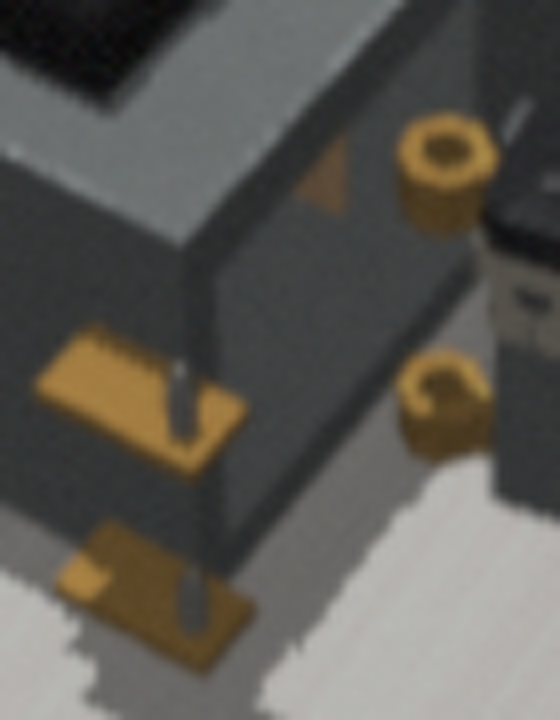

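Emit:
jog_arm([
  [[0,0,32],0],
  [[0,0,32],0],
  [[0,-15,0],0],
  [[0,-20,0],0],
  [[0,-20,0],0],
  [[0,-8,0],0],
  [[0,0,0],0],
  [[0,0,0],0],
])

```text
clock: 46.8
tcp_pos: [0.4653, 0.151, 0.1506]
tool_rot: [-0.0, 0.762, -0.648, 0.0]
contact_force: [-0.4, 1.2, -3.2]
width: 0.0117
```

```bash
python3 - <<'E'
from fit import *
go([.465,.1512,.143],-1.41)
snap('side','h2',(255,255,355,365),7); snap('top','h2t',(150,200,300,310),5)
E
```

```text
t 46.80 tcp [0.4653 0.151  0.1506] yaw -1.4101 w 11.7 F [-0.4  1.2 -3.2] q6 1.63 tilt [0.0004 0.0001]
shift [-0.3  0.2  7.6]
turn -0.0001
shift after turn [-0.3  0.2  7.6]
```

View pics/h2.png

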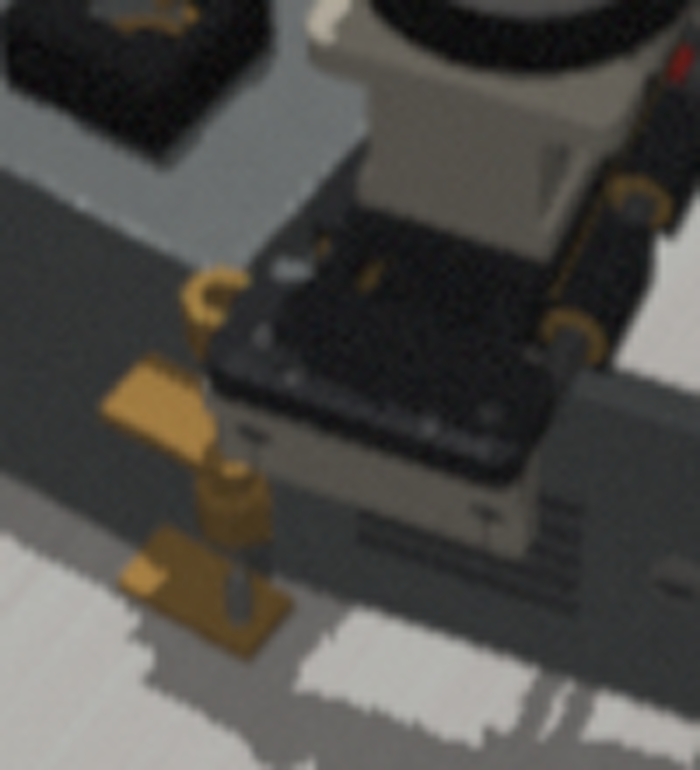

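View pics/h2t.png

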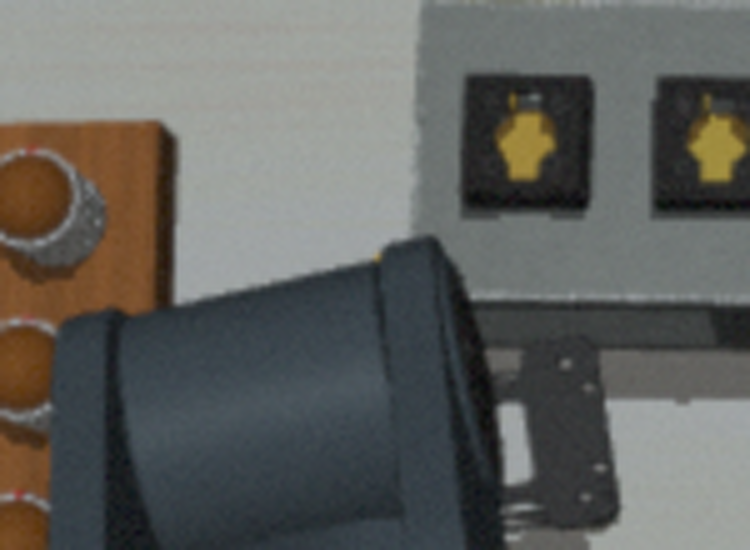

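Emit:
jog_arm([
  [[-0.5,-0.7,6],0],
  [[0,0,6],0],
  [[0,0,4],0],
  [[0,0,4],0],
  [[0,0,3],0],
  [[0,0,0],0],
  [[0,0,0],0],
])

```text
clock: 47.78
tcp_pos: [0.4661, 0.1517, 0.1274]
tool_rot: [-0.0, 0.762, -0.648, 0.0]
contact_force: [-0.0, 0.1, -5.0]
width: 0.0119
```

```bash
python3 - <<'E'
from fit import *
go([.465,.1512,.110],-1.41)
snap('side','h3',(255,255,355,365),7)
E
```

```text
t 47.77 tcp [0.4661 0.1517 0.1274] yaw -1.4100 w 11.9 F [-0.   0.1 -5. ] q6 1.63 tilt [0.0002 0.    ]
shift [ 0.3  1.1 17.4]
turn 0.0000
shift after turn [ 0.3  1.1 17.4]
```

View pics/h3.png

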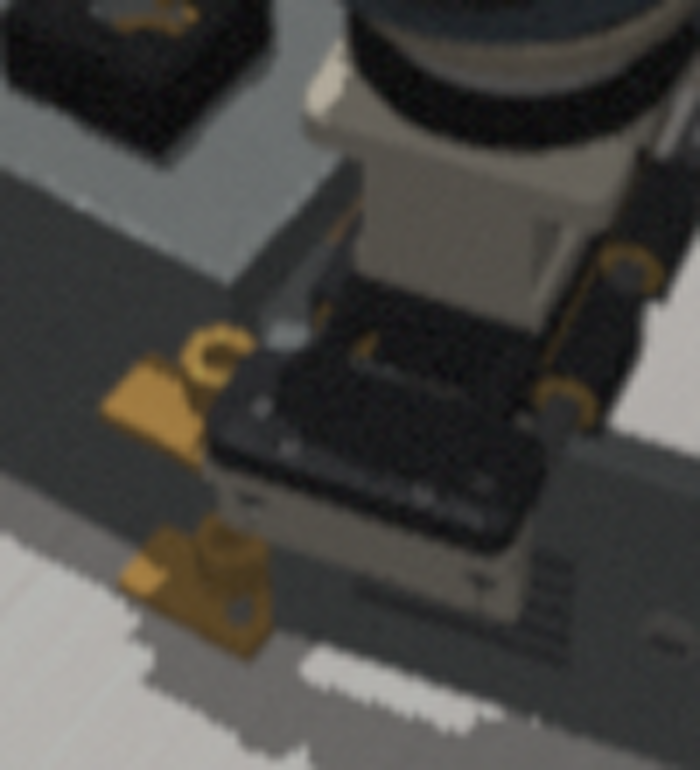

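Emit:
jog_arm([
  [[0,0,2],0],
  [[0,0,2],0],
  [[0,0,2],0],
  [[0,0,0],0],
])

```text
clock: 48.32
tcp_pos: [0.4655, 0.1517, 0.1209]
tool_rot: [0.0, 0.762, -0.648, -0.0]
contact_force: [-3.2, 1.7, -4.9]
width: 0.012
```

Emit:
jog_arm([
  [[-0.2,0.7,0],0],
  [[0,0,2],0],
  [[0,0,2],0],
  [[0,0,0],0],
])

```text
clock: 48.82
tcp_pos: [0.4654, 0.1518, 0.1172]
tool_rot: [-0.0, 0.762, -0.648, 0.0]
contact_force: [-0.6, 1.3, -4.8]
width: 0.0119
```

Emit:
jog_arm([
  [[-0.1,0,2],0],
  [[0,0,2],0],
  [[0,0,1],0],
  [[0,0,0],0],
])

```text
clock: 49.32
tcp_pos: [0.4653, 0.1518, 0.1122]
tool_rot: [0.0, 0.762, -0.648, 0.0]
contact_force: [-1.3, 1.1, -4.5]
width: 0.012
```

Emit:
jog_arm([
  [[0,0,1],0],
  [[0,0,1],0],
  [[0,0,1],0],
  [[0,0,0],0],
])

```text
clock: 49.82
tcp_pos: [0.4653, 0.1519, 0.1101]
tool_rot: [-0.0, 0.762, -0.648, 0.0]
contact_force: [-7.1, -0.1, 8.7]
width: 0.0118
```

Emit:
jog_arm([
  [[0,0.5,-1],0],
  [[0,0,0],0],
  [[0,0,0],0],
  [[0,0,0],0],
  [[0,0,-10],0],
  [[0,0,-25],0],
  [[0,0,-35],0],
  [[0,0,0],0],
  [[0,0,0],0],
], fingers=50)

```text
clock: 50.95
tcp_pos: [0.4645, 0.1517, 0.1801]
tool_rot: [0.0, 0.762, -0.648, -0.0]
contact_force: [-0.3, 0.2, -0.1]
width: 0.0499
```

Emit:
jog_arm([
  [[-40,0,-10],0],
  [[-40,0,0],0],
  [[0,0,0],0],
  [[0,0,0],0],
], fingers=0)

```text
clock: 51.45
tcp_pos: [0.4516, 0.2303, 0.1895]
tool_rot: [0.001, 0.762, -0.648, -0.0]
contact_force: [0.3, 0.2, -0.1]
width: 0.0143
```

```bash
python3 - <<'E'
from fit import *
go()
snap('side','h4',(200,240,400,400),4); snap('top','h4t',(130,200,330,350),4)
E
```

```text
t 51.45 tcp [0.4516 0.2303 0.1895] yaw -1.4096 w 14.3 F [ 0.3  0.2 -0.1] q6 1.79 tilt [-0.0014 -0.0008]
```

View pics/h4.png

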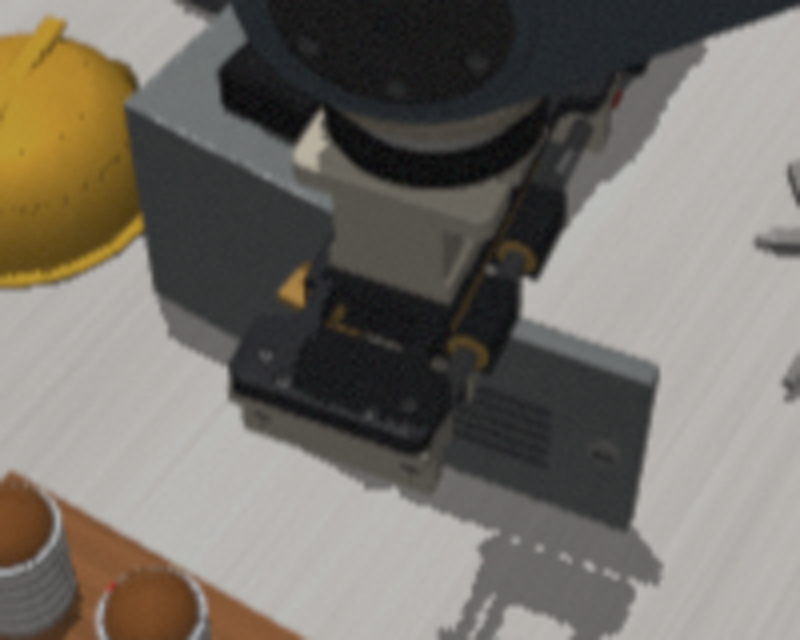

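View pics/h4t.png

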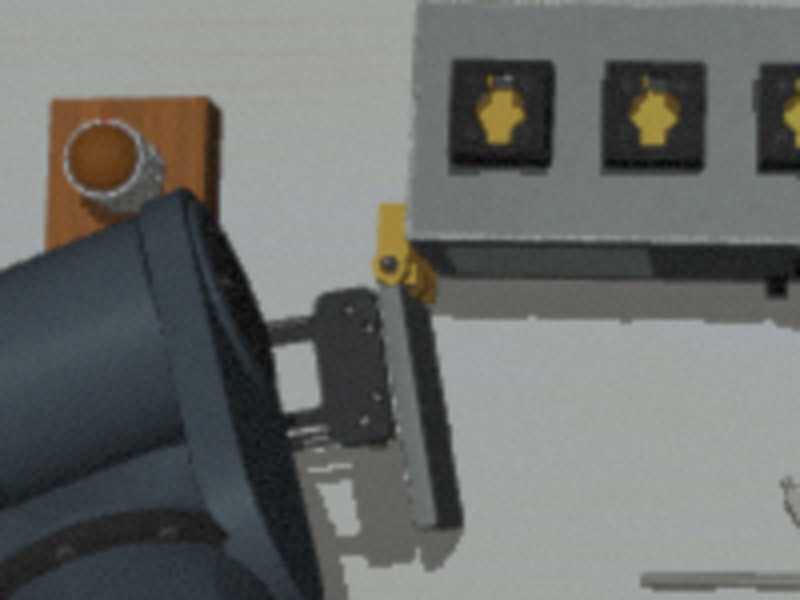

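```bash
python3 - <<'E'
from fit import *
pin=np.array([.5385,.1635]); yaw=-1.41
tx=np.array([np.cos(yaw),np.sin(yaw)]); ty=np.array([np.sin(yaw),-np.cos(yaw)])
prev=None
def T(a,gap=0):
    d=-np.array([np.cos(a),np.sin(a)]); n=np.array([-np.sin(a),np.cos(a)])
    g=.0175*abs(n@tx)+.0075*abs(n@ty)
    return pin+.105*d+(.006+g+gap)*n
s=state()['tcp_pos'][:2]
P=[T(.161,.03)]+[T(a) for a in (.161,.35,.55,.75,.95,1.1,1.25,1.35,1.45,1.5,1.551)]
for p in P:
    d=p-s; print(p.round(4),(d@tx*1e3).round(1),(d@ty*1e3).round(1)); s=p
E
```

```text
[0.4263 0.1995] 25.9 30.2
[0.4311 0.1699] 30.0 -0.0
[0.4314 0.1506] 19.1 2.7
[0.4359 0.13  ] 21.1 -1.1
[0.4448 0.11  ] 21.1 -5.6
[0.4582 0.0918] 20.1 -10.3
[0.4709 0.0801] 13.7 -10.7
[0.4857 0.0704] 11.9 -13.0
[0.4965 0.0653] 6.7 -9.8
[0.5079 0.0614] 5.6 -10.6
[0.5138 0.06  ] 2.4 -5.6
[0.5199 0.0588] 2.1 -5.8
```

Emit:
jog_arm([
  [[13,15,0],0],
  [[13,15,0],0],
  [[0,0,32],0],
  [[0,0,32],0],
  [[10,0,0],0],
  [[10,0,0],0],
  [[10,0,0],0],
  [[10,1.3,0],0],
  [[9.5,1.3,0],0],
  [[0,0,0],0],
])

```text
clock: 52.8
tcp_pos: [0.4319, 0.1504, 0.1265]
tool_rot: [-0.0, 0.761, -0.648, 0.0]
contact_force: [-0.1, -0.3, 0.3]
width: 0.0004
```

Emit:
jog_arm([
  [[10.5,-0.5,0],0],
  [[10.5,-0.5,0],0],
  [[10.5,-2.8,0],0],
  [[10.5,-2.8,0],0],
  [[10,-5,0],0],
  [[10,-5.3,0],0],
  [[0,0,0],0],
])

```text
clock: 53.68
tcp_pos: [0.4589, 0.0917, 0.1262]
tool_rot: [0.0, 0.761, -0.648, 0.0]
contact_force: [-0.3, 0.2, 0.3]
width: 0.0006
```

```bash
python3 - <<'E'
from fit import *
go((.4582,.0918,.125))
snap('side','h5',(200,220,400,380),4); snap('top','h5t',(130,200,330,350),4)
E
```

```text
t 53.67 tcp [0.4589 0.0917 0.1262] yaw -1.4110 w 0.6 F [-0.3  0.2  0.3] q6 1.51 tilt [-0.0001 -0.0003]
shift [-0.2  0.6  1.2]
```

View pics/h5.png

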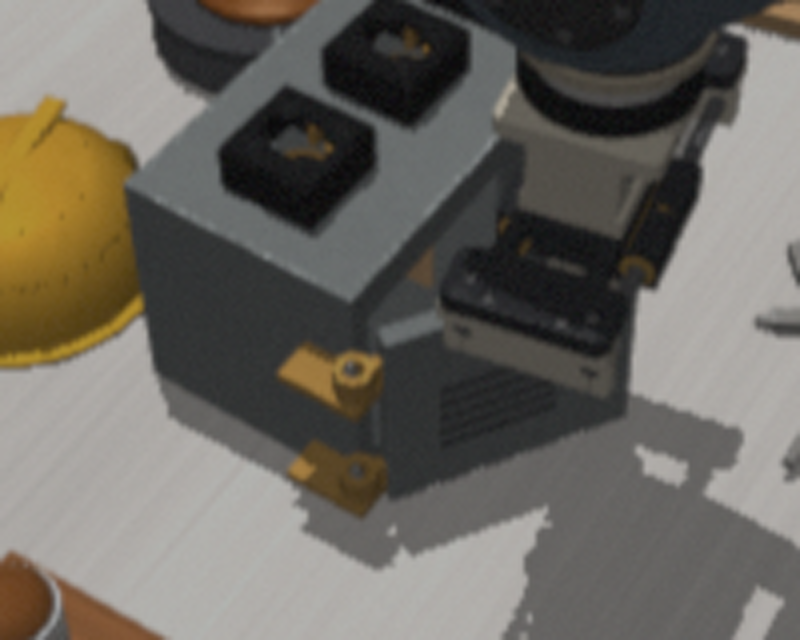

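View pics/h5t.png

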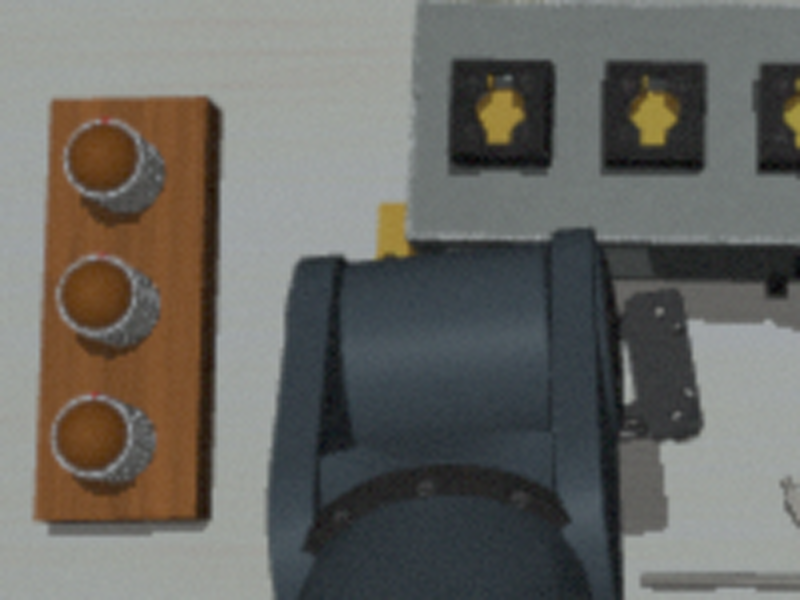

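The door is swinging and both knuckles sit down on their brackets. I'll keep pushing it shut, slowly.

Emit:
jog_arm([
  [[7,-5,0],0],
  [[7,-6,0],0],
  [[6,-6.5,0],0],
  [[6,-6.5,0],0],
  [[3.5,-5,0],0],
  [[3,-5,0],0],
  [[3,-5,0],0],
  [[2.6,-5.3,0],0],
  [[0,0,0],0],
])

```text
clock: 54.9
tcp_pos: [0.5087, 0.0619, 0.1263]
tool_rot: [-0.0, 0.762, -0.648, 0.0]
contact_force: [-0.1, 0.2, 0.1]
width: 0.0004
```

Emit:
jog_arm([
  [[1.2,-2.8,0],0],
  [[1.2,-2.8,0],0],
  [[1,-2,0],0],
  [[0,-2,0],0],
  [[0,0,0],0],
])

```text
clock: 55.52
tcp_pos: [0.5184, 0.0602, 0.1263]
tool_rot: [0.0, 0.762, -0.648, 0.0]
contact_force: [-0.7, -0.6, -0.1]
width: 0.0004
```

Emit:
jog_arm([
  [[0,-2,0],0],
  [[0,-2,0],0],
  [[0,0,0],0],
])

```text
clock: 55.9
tcp_pos: [0.5219, 0.0607, 0.1262]
tool_rot: [0.0, 0.762, -0.648, -0.0]
contact_force: [-3.5, -2.1, 1.6]
width: 0.0005
```

Emit:
jog_arm([
  [[0,-1,0],0],
  [[0,-1,0],0],
  [[0,0,0],0],
])

```text
clock: 56.28
tcp_pos: [0.5223, 0.0608, 0.1261]
tool_rot: [0.002, 0.762, -0.648, -0.002]
contact_force: [-12.5, -4.5, 8.9]
width: 0.0004
```

The door is at its stop. I'll back off slowly, straight away from it, then look.

Emit:
jog_arm([
  [[0,2,0],0],
  [[0,4,0],0],
  [[0,10,0],0],
  [[0,25,0],0],
  [[0,25,-30],0],
  [[20,35,-40],0],
  [[40,35,-20],0],
  [[45,35,0],0],
  [[45,20,0],0],
  [[45,0,0],0],
])

```text
clock: 57.52
tcp_pos: [0.3657, -0.1633, 0.2167]
tool_rot: [-0.0, 0.761, -0.648, 0.001]
contact_force: [0.1, 0.5, 0.2]
width: 0.0008
```

Emit:
jog_arm([
  [[45,0,0],0],
  [[45,0,0],0],
  [[45,0,0],0],
  [[45,0,0],0],
  [[0,0,0],0],
  [[0,0,0],0],
])

```text
clock: 58.28
tcp_pos: [0.3953, -0.3389, 0.2161]
tool_rot: [-0.0, 0.762, -0.648, -0.0]
contact_force: [0.3, -0.1, -0.3]
width: 0.0005
```

```bash
python3 - <<'E'
from fit import *
go()
snap('side','e1',(200,150,400,360),3.8); snap('top','e1t')
print('expected door top corners')
for n in('side','top'):print(n,proj(n,tf(PR,[(-79,165,132),(-79,37,132),(-67,37,132),(-79,165,12),(-79,37,12),(-73,178,116)])).round(1).tolist())
E
```

```text
t 58.27 tcp [ 0.3953 -0.3389  0.2161] yaw -1.4102 w 0.5 F [ 0.3 -0.1 -0.3] q6 0.61 tilt [-0.0003  0.0006]
expected door top corners
side [[294.9, 303.3], [332.8, 259.8], [327.5, 257.4], [296.4, 342.7], [331.2, 299.7], [288.2, 312.3]]
top [[231.8, 268.0], [292.5, 268.6], [292.6, 263.0], [239.4, 275.7], [294.9, 276.3], [226.9, 266.3]]
```

View pics/e1.png

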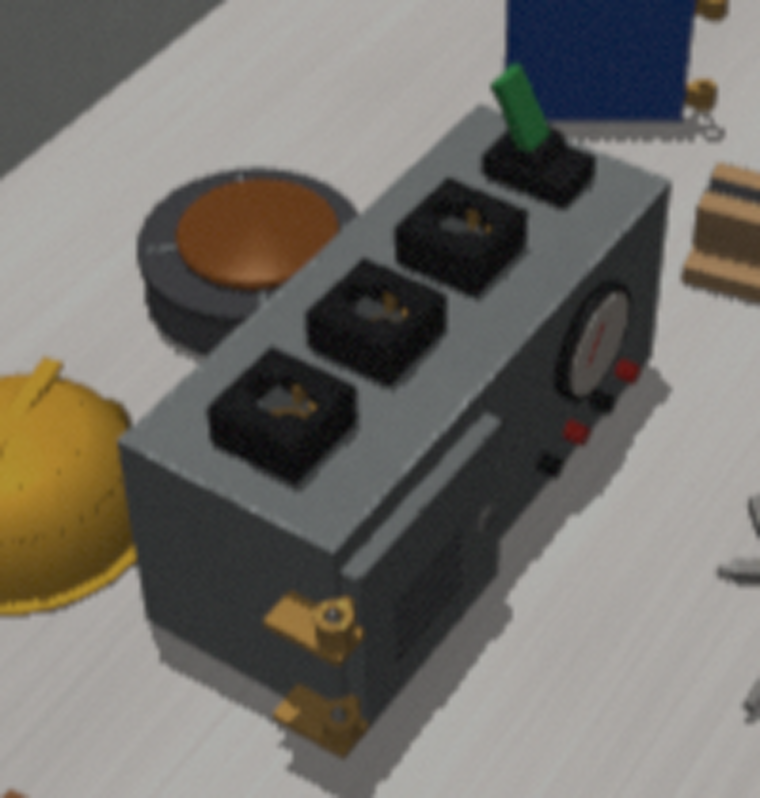

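View pics/e1t.png

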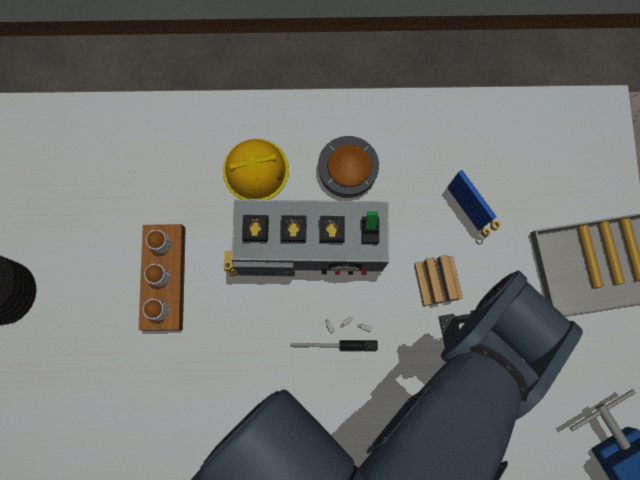

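```bash
python3 - <<'E'
from fit import *
a=cv2.imread('pics/e1_full.png'); b=cv2.imread('pics/e1t_full.png')
def c(im,x0,y0,x1,y1,s): return cv2.resize(im[y0:y1,x0:x1],None,fx=s,fy=s,interpolation=cv2.INTER_CUBIC)
cv2.imwrite('pics/z2.png',c(a,270,250,345,350,6)); cv2.imwrite('pics/z3.png',c(b,215,240,305,285,8)); 
cv2.imwrite('pics/z4.png',c(b,130,215,200,340,4.5)); cv2.imwrite('pics/z5.png',c(a,160,330,330,480,4))
E
```

```text
(no output)
```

View pics/z2.png

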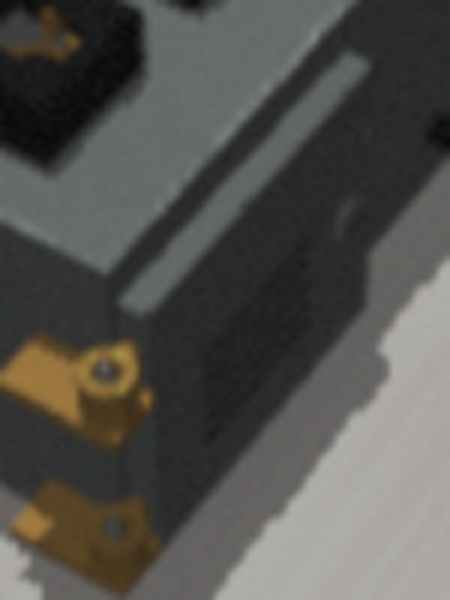

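View pics/z3.png

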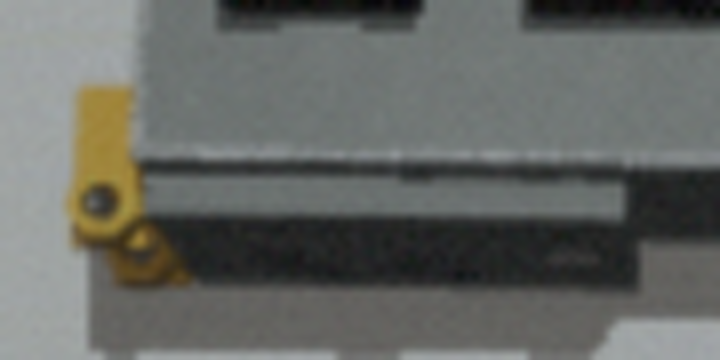

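View pics/z4.png

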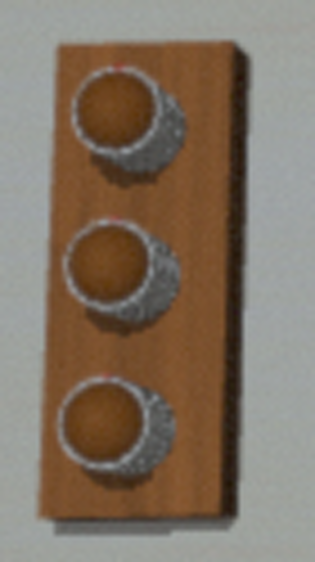

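View pics/z5.png

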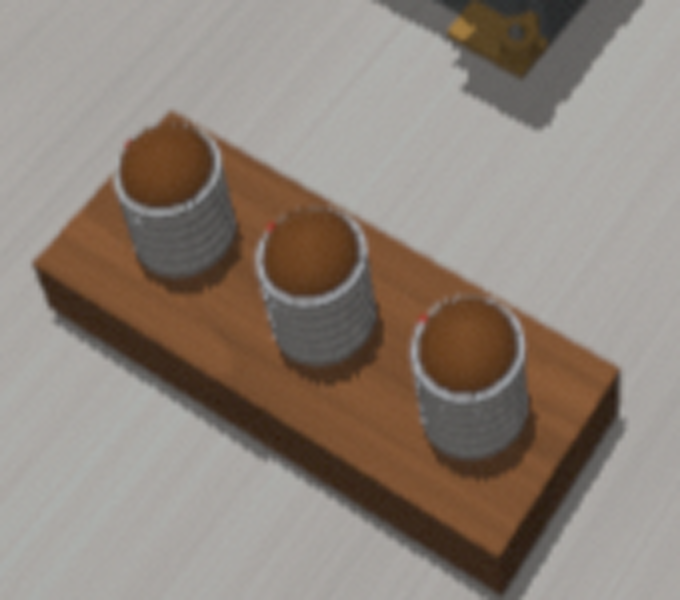

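```bash
python3 - <<'E'
from fit import *
B=lambda x,y:(130+x/4.5,215+y/4.5); S=lambda x,y:(160+x/4,330+y/4)
o=[('top',B(57,44),(-45,120,40)),('top',B(234,42),(45,120,40)),('top',B(222,518),(45,-120,40)),('top',B(39,516),(-45,-120,40))]
p,r=fit(o,[.53,.33,-1.56]); print(p,r.round(1).tolist())
for i,h in enumerate((76,0,-76)):
  # body top rim (z=.04+50)
  P=tf(p,(0,h,90)); rim=[B(116,110),B(109,262),B(102,423)][i]; rs=[S(168,166),S(312,257),S(468,348)][i]
  print(proj('top',P).round(1),np.round(rim,1),(onz('top',rim,.09)[0]-P[0]).round(4),'|',proj('side',P).round(1),np.round(rs,1),(onz('side',rs,.09)[0]-P[0]).round(4))
E
```

```text
[ 0.52836128  0.32540527 -1.56111237] [[0.3, 0.1], [-0.0, -0.2], [-0.2, -0.5], [-0.0, 0.6]]
[[155.9 239. ]] [155.8 239.4] [-0.001   0.0001  0.    ] | [[201.3 370.9]] [202.  371.5] [-0.0018  0.0003 -0.    ]
[[154.6 273.2]] [154.2 273.2] [0.     0.0009 0.    ] | [[237.7 392.2]] [238.  394.2] [-0.0027  0.0026 -0.    ]
[[153.4 308.2]] [152.7 309. ] [-0.0016  0.0014  0.    ] | [[276.6 415. ]] [277. 417.] [-0.0025  0.0024 -0.    ]
```

```bash
python3 - <<'E'
from h import *
print(close_job())
E
```

```text
the job is handed in; nothing more can be done
None
```

The job is handed in after about 58 s of the 210 s. All the steps are done, but `close_job()` gives no verdict, so the results below come from my own last checks.

- **Switch:** I pushed it back to its end stop (about 25 N at the stop). In the last pictures it leans to the back, in the off position.
- **Lamps:** All three were turned about 1.03 rad anticlockwise and lifted out with less than 5 N. They stand in the block's three holes, within about 3–4 mm of the hole axes in both cameras. They look upright and fully down.
- **Door:** I set it on both pins until the force rose at the height expected for fully down. In the last pictures both pins show through their knuckles. I then pushed it shut against its stop, and from above it is parallel to the case front (about 0.005 rad).
- **Other things on the counter:** They look unmoved, and the arm is clear of everything.

Two checks did not quite agree:

- **Block shift:** The block moved about 11 mm late in the run, after I had left it. The lamps stayed seated.
- **Door edge in the side camera:** The door's top edge is 1–2 pixels off the prediction there. The original fit of the case had similar errors, so I put this down to calibration and not to a sagging door.

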